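# Clamp a square bar in its stand with a U-bolt

## Task

Get the square steel bar clamped in the grey stand: lay it in the notches of the two rests and slide it along them until its end touches the stop plate, then let go of it. Then take the U-bolt that fits the stand - the narrower of the two standing in the wooden rack - pass its legs down either side of the bar and through both rubber-bushed holes of the bridge plate, which stands wherever it was last set along its slots, and push it fully home against the grip of the bushes until its bow bears firmly on the bar. Feel your way in and press with care, well short of 40 N, so that neither bar nor stand is bruised by the U-bolt; the bar must stay against its stop.

Things in the scene. Friction and masses are not known exactly. Their poses are not given: they have to be found in the camera images.
- bar: the loose square steel bar, dark, 17 x 17 mm in section and 250 mm long, 0.55 kg give or take a fifth, lying on the bench to the robot's right. Origin: centre of its underside; its y axis runs along its length, z up. Both ends are alike
- bar_center (a point): the middle of that bar, 8.5 mm above its underside, midway along it; axes as the bar's
- stand: grey steel stand bolted to the bench: foot plate 110 x 200 x 8 mm; along its y axis two upright notched rests 10 mm thick (at y = -52 and +52 mm, 94 mm free between them), between them the bridge plate (76 mm in x, 50 in y, 10 thick, top 52 mm above the bench), and a stop plate at the +y end. Origin: on the bench midway between the rests; x across the bar, y along it, z up
- notch (a point): middle of the notch floor of the rest far from the stop (y = -52 mm), 64 mm above the bench; the other rest is alike at y = +52 mm. Notches are 21 mm wide, flared at the top, open upwards; the rests end about 80 mm above the bench
- stop_face (a point): point on the stop plate's face, 105 mm from the stand's origin towards its +y, at the seated bar's mid-height (72.5 mm); the bar's end touches here. The plate is 44 mm wide and reaches 84 mm above the bench
- bar_seat (a point): where the middle of the bar (bar_center's point, 72.5 mm above the bench) belongs when it lies in the notches with its end against the stop plate: 20 mm from the stand's origin towards -y, away from the stop; axes as the stand's
- hole_a (a point): where the mouth of one hole (the one towards the stand's -x, 52 mm above the bench) lies when the bridge plate is at the end of its slots away from the stop. Two screws in slots hold the plate; it was left 3 to 21 mm from that end, towards the stop (stand's +y), both holes alike, and no listed point shows how far: find them by eye or feel. It takes about 18 N sideways to shift
- hole_b (a point): the same for the other hole, 32 mm from the first towards the stand's +x. The holes are 10 mm wide, through the 10 mm plate; some 5 mm down, sprung flanks of a rubber bush grip each leg from both sides (along y): pushing both legs in takes some 5 to 15 N in all, and the U-bolt stays where it is left
- bow_seat (a point): point on the top face of the seated bar, 81 mm above the bench, midway between hole_a and hole_b: the underside of the U-bolt's bow comes to bear at this height, 3 to 21 mm from here towards +y, as the bridge stands; axes as the stand's
- rack: pale wooden block, 86 x 130 x 42 mm, fixed on the bench to the robot's left, with two slots 64 mm long (along its x) and 9.5 mm wide, 56 mm apart, 32 mm deep. A U-bolt stands in each, legs down, its leg tips 10 mm above the bench, so loosely that it leans a little when touched. Origin: centre of its underside
- ubolt: the U-bolt that fits: square-bend, 8 mm round steel rod, 40 mm wide over its legs (32 mm between leg centres), 64 mm high, 80 g; in either slot. Origin: midway between the chamfered leg tips; x runs from leg to leg, z from the tips up to the straight bow. It can be gripped over the two legs (40 mm) or across the bow (8 mm)
- bow (a point): the middle of the underside of that U-bolt's bow, 56 mm above the leg tips; axes as the U-bolt's
- ubolt_wide: the other U-bolt, of the same rod and height but 54 mm wide over its legs (46 mm between centres): it does not fit this stand and is not needed. Origin and axes as for the first

How it is judged:
By the outcome, as a careful person would: the job done as asked, in the order asked, and still so for the second after the job is handed in, with the robot touching nothing.
It also fails if it takes over 67 s, if anything falls off the work surface, if the arm or the gripper's body presses on something with over 40 N, if the wrist force passes 120 N, or if a joint passes its speed limit or range.

## Robot

A 6-joint arm with a two-finger parallel gripper is mounted at the origin on a cart in front of the work surface, level with it; the furniture and walls round the work are solid. World frame = base frame: x ahead of the robot, y to its left, z up, the work surface at z = 0. Lengths are in m, angles in degrees, forces in N, time in s.
With the tool pointing down it reaches from about 0.25 to 0.725 m from the base axis. Payload 9.7 kg.
Tool frame: the origin (TCP) lies between the finger pads; the fingertips stand 22 mm ahead of it and the grasp point (between the pads) lies 3 mm ahead of it; z points along the fingers, y is the line along which they close (so a half turn about z gives the same grasp; the last joint's range is limited). The gripper opens to 85 mm and grips with 20 to 120 N. Pads are 22 mm wide; open, the fingers measure 114 mm over their backs; the gripper's body (76 mm by 85 mm) begins 54 mm behind the grasp point. The pads swing forward as they close: fully open they stand 13 mm farther back than shut.
Start: joints at [69.729, 4.979, 10.078, 95.1, 0, 90], TCP at [0.191, 0.516, 0.226] pointing down, gripper open.
Joint ranges: [-179.16, 179.16], [-48.56, 103.87], [-65.8, 70.77], [-126.05, 130.52], [-82.76, 87.17], [-180, 180]. Speed limits (degrees/s): [127.2, 127.2, 147.25, 180, 180, 180].

## Interface

Orientations are given as [roll, pitch, yaw] about the fixed x, y, z axes, in that order (R = Rz(yaw) Ry(pitch) Rx(roll)).
In Python, from workcell import bot, viewer, finder gives the robot as it stands.
- The arm moves only by the tool move_arm, never from a script. Its arguments are lists of equal length, an entry for each row: "offset": the shift along the tool's x, y, z in cm, a list of three; "twist": the turn, a rotation vector about the tool's x, y, z in rad, a list of three; "grip": the opening, from 0 (shut) to 1 (fully open). In form: {"offset": [[x, y, z], ...], "twist": [[ax, ay, az], ...], "grip": [grip, ...]}. A call has 1 to 5 rows; each row shifts and turns the commanded pose from where the row before left it, along the tool's axes as they then stand; what a row does not reach is not made up. A row lasts 1/10 s, in which the tool goes at most 50 mm and 8.59 degrees, less where a joint would pass 70% of its speed; a pose out of reach is approached as far as the arm can. A call is refused whole if a number of a shift passes 5 or a number of a turn 0.15, either way. A call with a gripper value outside its range is refused whole. The fingers move at their own pace and stop on an object; "force" is the grip in N (left out, the last holds). Time passes only in rows, so rows that do not move let the fingers close. It gives the time, the measured TCP pose, the force, the opening and the grip force at its end, in the units of the state.
- bot.get_obs(): the state, without advancing time (a new reading comes with each control period).
- viewer.camera(name): name is "side" or "top"; returns a dict with "color" (400x640x3 uint8, red, green, blue), "depth" (400x640 float32, m along the optical axis (not along the pixel's ray), 0 where there is no reading), "vfov" (degrees; the focal length in pixels is half the picture's height over the tangent of half this angle, whatever the lens; pixels are square), "cx", "cy" (the principal point, pixels), "k1" (the pictures are not rectified: a ray, as slopes to the right and down, at radius r is drawn at 1 + k1 r^2 times it, then the intrinsics apply), "position" and "attitude" of the camera in the world. Camera axes: x right, y down, z forward; pixel columns grow to the right and rows downward; lengths in m; the calibration is good to about 2 mm. A picture is of the moment at which its call begins.
- bot.job_done(): hands the job in; it is judged then, once.
Trained networks look in a picture, given as the dict that the camera call returned (one of the last four; its "shot" number tells which), for a name from the list of things; names that differ only in an ending like _2 or _b are one class to them, and where a whole thing is asked for, a point or a joint stands for the part that bears it (a point fixed in the world has none). Each returns a list of dicts, best first, with "p" (0 to 1); they miss things now and then, are a little off and sometimes report something else, mostly with a low value. They report only what shows in the picture. A call takes as long as a camera call.
- finder.boxes_of(picture, thing): "position" ([column, row] in pixels, amid what is visible of it).
- finder.pinpoint(picture, thing): "position" ([column, row] in pixels: a listed point, or the origin of a listed thing).
The state is a dict: "time": time; "q": joint angles; "qd": joint speeds; "joint_efforts": joint torques, N m; "ee_pos": TCP position; "tcp_rot": TCP orientation; "wrist_force": force on the tool from outside, world axes, zero at the start; "torque": the same for the moment, N m; "opening": finger opening in m; "grasp_force": force on a finger pad.
Only numpy, scipy, OpenCV 4.12 (cv2) and the standard library are available. Lean on these libraries where they do the work, as an engineer would, in place of code of your own. Each camera call takes 0.05 s, during which the arm holds its last target. There are 200 camera calls.

## Working session

There is one attempt and no reset: what is moved stays moved. The work goes in short steps, Python scripts to look and compute and a tool call to move; the robot and the scene stay as the last step left them, time stands still between calls to the robot, and variables do not carry over. Pictures are saved under pics/ and viewed, at most 12 in all, crops included, and the job is handed in when it is done.

Besides the shell and the picture viewer there is one more tool, called after "Request:" by a JSON object that holds its "api" and its "payload", one argument or row to a line. move_arm: Moves the arm, as the interface text tells. Its arguments: {"type":"object","properties":{"offset":{"type":"array","items":{"type":"array","items":{"type":"number"}}},"twist":{"type":"array","items":{"type":"array","items":{"type":"number"}}},"grip":{"type":"array","items":{"type":"number"}},"force":{"type":"number"}},"required":["offset","twist","grip"]}

```bash
mkdir -p pics; ls
cat > h.py <<'E'
import numpy as np, cv2
from scipy.spatial.transform import Rotation as R
from workcell import bot, viewer, finder
def cam(n):
    p=viewer.camera(n); return p
def att(p):
    a=np.array(p["attitude"],float)
    return a if a.shape==(3,3) else (R.from_euler('xyz',a,degrees=True).as_matrix() if a.size==3 else R.from_quat(a).as_matrix())
def ray(p,px):
    h,w=p["depth"].shape; f=h/2/np.tan(np.radians(p["vfov"])/2)
    d=(np.array(px,float)-[p["cx"],p["cy"]])/f
    s=d.copy()
    for _ in range(20): s=d/(1+p["k1"]*(s@s))
    return att(p)@np.array([s[0],s[1],1.])
def atz(p,px,z):
    r=ray(p,px); c=np.array(p["position"]); return c+r*(z-c[2])/r[2]
def atd(p,px):
    d=p["depth"][int(round(px[1])),int(round(px[0]))]; return np.array(p["position"])+ray(p,px)*d
def proj(p,X):
    h,w=p["depth"].shape; f=h/2/np.tan(np.radians(p["vfov"])/2)
    v=att(p).T@(np.array(X)-p["position"]); s=v[:2]/v[2]; s=s*(1+p["k1"]*(s@s)); return s*f+[p["cx"],p["cy"]]
def save(p,n,box=None,k=1):
    im=p["color"][...,::-1]
    if box: im=im[box[1]:box[3],box[0]:box[2]]
    cv2.imwrite("pics/"+n,cv2.resize(im,None,fx=k,fy=k,interpolation=cv2.INTER_CUBIC))
E
python3 - <<'E'
from h import *
np.set_printoptions(precision=4,suppress=True)
o=bot.get_obs(); print({k:np.round(v,3) for k,v in o.items()})
Z=dict(bar_center=.0085,notch=.064,stop_face=.0725,bar_seat=.0725,hole_a=.052,hole_b=.052,bow_seat=.081,bow=.066,ubolt=.01,ubolt_wide=.01,stand=0,rack=0,bar=0)
for n in("top","side"):
    p=cam(n); save(p,n+"0.png"); print(n,p["position"],p["attitude"],p["vfov"],p["k1"],p["cx"],p["cy"])
    for t,z in Z.items():
        for d in finder.pinpoint(p,t)[:2]: print(t,np.round(d["position"],1),round(d["p"],2),atz(p,d["position"],z))
E
```

```text
pics
{'time': np.float64(0.0), 'q': array([69.728,  5.011, 10.035, 95.097,  0.   , 90.001]), 'qd': array([-0.05 , -0.034, -0.024, -0.068, -0.088,  0.045]), 'joint_efforts': array([ -0.002, -52.038,  46.482,   0.016,  -0.   ,  -0.   ]), 'ee_pos': array([0.19 , 0.516, 0.225]), 'tcp_rot': array([-179.927,   -0.   ,  159.728]), 'wrist_force': array([-0.768,  0.045, -0.453]), 'torque': array([0.008, 0.041, 0.025]), 'grasp_force': np.float64(0.0), 'opening': np.float64(0.085)}
top [0.3615 0.0747 1.2012] [-171.6457   -0.6948  -88.5315] 45.655720831339934 -0.1462226475426074 323.09582712859344 200.917458363753
bar_center [437.8 237.6] 0.67 [ 0.4508 -0.229   0.0085]
notch [359.6 171.2] 0.94 [ 0.6048 -0.0222  0.064 ]
stop_face [293.4 183.7] 0.9 [0.5676 0.138  0.0725]
stop_face [434.7 238.5] 0.56 [ 0.4437 -0.2051  0.0725]
bar_seat [345.6 174.4] 0.69 [0.594  0.0124 0.0725]
hole_a [339.6 170.4] 0.96 [0.6079 0.0263 0.052 ]
hole_a [342.5 180.3] 0.76 [0.5832 0.0186 0.052 ]
hole_b [339.6 170.4] 0.96 [0.6079 0.0263 0.052 ]
hole_b [342.5 180.3] 0.76 [0.5832 0.0186 0.052 ]
bow_seat [344.9 170.1] 0.92 [0
[... 643 characters left out ...]
027   0.064 ]
stop_face [292.1 237.4] 0.93 [0.5745 0.1485 0.0725]
bar_seat [281.1 202.7] 0.83 [0.5992 0.0224 0.0725]
hole_a [289.7 207.1] 0.64 [0.579  0.0153 0.052 ]
hole_a [273.2 209.5] 0.59 [0.6197 0.022  0.052 ]
hole_b [289.7 207.1] 0.64 [0.579  0.0153 0.052 ]
hole_b [273.2 209.5] 0.59 [0.6197 0.022  0.052 ]
bow_seat [281.  197.9] 0.7 [0.599  0.0143 0.081 ]
bow [332.1 166.6] 0.62 [ 0.4604 -0.1368  0.066 ]
bow [338.5 310.3] 0.55 [0.4913 0.3488 0.066 ]
ubolt [341.7 330.4] 0.63 [0.4842 0.3538 0.01  ]
ubolt_wide [333.9 305.6] 0.5 [0.4938 0.2925 0.01  ]
stand [284.4 226.8] 0.61 [0.5948 0.0288 0.    ]
rack [341.6 320.6] 0.72 [0.4809 0.3232 0.    ]
bar [329.8 170. ] 0.9 [ 0.4591 -0.2182  0.    ]
```

Run:
```python
import cv2
a=cv2.imread("pics/top0.png");cv2.imwrite("pics/top0c.png",cv2.resize(a[110:310,160:480],None,fx=2.5,fy=2.5,interpolation=cv2.INTER_CUBIC))
```

```text
(no output)
```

View pics/top0c.png

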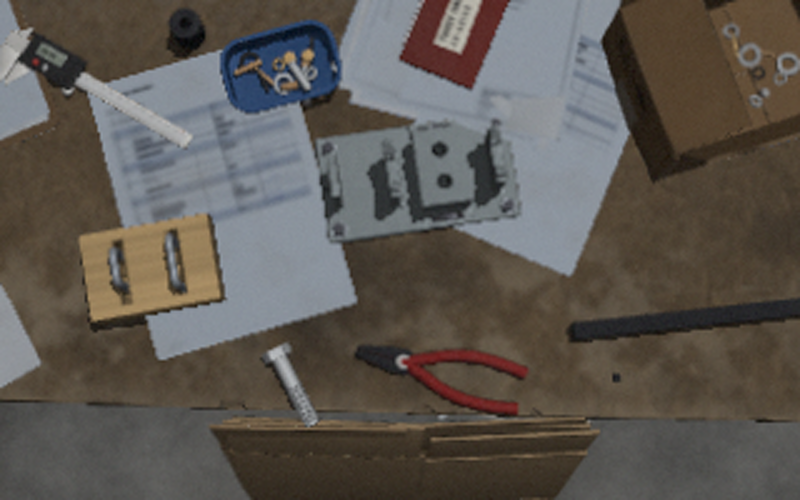

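View pics/side0.png

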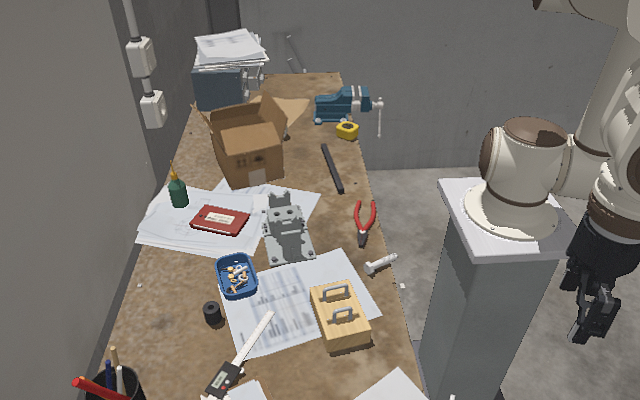

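The top crop shows the rack with two U-bolts at left (crop 118,268 and 173,260), the stand mid with the stop at its left end (330,175) and the bridge holes at (440,150)/(445,182), and the dark bar at right from (575,330). The side view agrees. Next I measure these from depth.

```bash
cat >> h.py <<'E'
def cloud(p):
    h,w=p["depth"].shape; f=h/2/np.tan(np.radians(p["vfov"])/2)
    K=np.array([[f,0,p["cx"]],[0,f,p["cy"]],[0,0,1]]); v,u=np.mgrid[:h,:w]
    s=np.c_[u.ravel()-p["cx"],v.ravel()-p["cy"]]/f; d=s.copy()
    for _ in range(20): s=d/(1+p["k1"]*(s**2).sum(1,keepdims=True))
    c=np.c_[s,np.ones(len(s))]*p["depth"].reshape(-1,1)
    X=c@att(p).T+p["position"]; X[p["depth"].ravel()==0]=np.nan; return X.reshape(h,w,3)
def rect(P):
    r=cv2.minAreaRect((P[:,:2]*1000).astype(np.float32)); return np.round(r[0],1),np.round(r[1],1),round(r[2],1)
E
python3 - <<'E'
from h import *
np.set_printoptions(precision=4,suppress=True)
for n in("top","side"):
    p=cam(n); X=cloud(p); C=p["color"].astype(int)
    x,y,z=X[...,0],X[...,1],X[...,2]; br=C.sum(2)
    def sel(name,m):
        P=X[m]
        if len(P)>5: 
            q=P[:,:2]-P[:,:2].mean(0); w,V=np.linalg.eigh(q.T@q); a=np.degrees(np.arctan2(V[1,1],V[0,1]))
            print(n,name,len(P),"mean",P.mean(0),"rect",*rect(P),"pca",a)
    roi=lambda a,b,c,d:(x>a)&(x<b)&(y>c)&(y<d)
    sel("bar",roi(.38,.55,-.4,-.06)&(z>.011)&(z<.03)&(br<200))
    sel("racktop",roi(.42,.56,.22,.42)&(z>.035)&(z<.048))
    sel("u_left",roi(.44,.54,.325,.39)&(z>.058)&(z<.085))
    sel("u_right",roi(.44,.54,.26,.325)&(z>.058)&(z<.085))
    sel("foot",roi(.5,.68,-.1,.18)&(z>.004)&(z<.013)&(abs(C[...,0]-C[...,2])<25)&(br<480))
    sel("bridge",roi(.54,.66,-.02,.07)&(z>.047)&(z<.056))
    sel("stop",roi(.5,.66,.1,.17)&(z>.05)&(z<.09))
    sel("restN",roi(.5,.66,-.06,-.0)&(z>.06)&(z<.09))
    sel("restP",roi(.5,.66,.06,.11)&(z>.06)&(z<.09))
    for t in("notch","stop_face"):print(t,proj(p,[.6,.03,.06]))
E
```

```text
top bar 681 mean [ 0.4511 -0.2295  0.0165] rect [ 448.2 -255.1] [302.3  85.6] 80.0 pca 93.62172466382134
top racktop 1586 mean [0.4867 0.3196 0.0417] rect [487.5 320.5] [ 87.5 131.3] 12.5 pca 102.87106521055202
top u_left 59 mean [0.4823 0.3461 0.0709] rect [483.8 347.1] [39.6  8.5] 12.3 pca -167.69881417358798
top u_right 76 mean [0.4907 0.2921 0.0719] rect [491.3 292.6] [52.5  8.4] 11.7 pca -168.55061158540246
top foot 2380 mean [0.5869 0.0532 0.0081] rect [590.4  40.1] [278.1 179.2] 90.0 pca 91.52155163620509
top bridge 583 mean [0.5954 0.0321 0.0515] rect [597.4  20.8] [76.8 74.7] 9.0 pca -170.61456514279058
top stop 72 mean [0.5751 0.1377 0.0799] rect [577.2 138.3] [44.2  7.8] 9.8 pca -170.29163296094833
top restN 100 mean [ 0.6041 -0.0199  0.0716] rect [604.6 -19.9] [57.5 10.1] 9.2 pca -170.741743056977
top restP 98 mean [0.5863 0.0822 0.0709] rect [587.2  82.4] [56.4  9.9] 9.8 pca -170.31021008685667
notch [338.1712 172.8402]
stop_face [338.1712 172.8402]
side bar 14 mean [ 0.4518 -0.1825  0.0132] rect [ 456.5 -213.3] [ 11.6 229.3] 9.4 pca 99.60548779891124
side racktop 2060 m
[... 159 characters left out ...]
.5] 13.1 pca -168.38109515990774
side u_right 127 mean [0.4938 0.2961 0.0701] rect [493.5 295.1] [52.8  8.5] 14.2 pca -168.02199003204748
side foot 384 mean [0.5834 0.1074 0.0085] rect [615.   69.1] [160. 190.] 9.3 pca 105.15179883860684
side bridge 461 mean [0.5974 0.0284 0.0519] rect [597.3  23. ] [75.8 81.3] 9.9 pca 75.3562244683057
side stop 271 mean [0.5763 0.144  0.0695] rect [576.4 142.2] [43.8 10.6] 9.6 pca -170.1720411333567
side restN 132 mean [ 0.6038 -0.0148  0.0687] rect [603.8 -16.2] [56.1 14.7] 10.0 pca -171.1994448252984
side restP 159 mean [0.586  0.0873 0.069 ] rect [585.8  85.3] [56.9 12.9] 9.0 pca -169.22409962181877
notch [281.027  208.6781]
stop_face [281.027  208.6781]
```

```bash
cat >> h.py <<'E'
def plan(wps,grip,start=None):
    """wps: (x,y,z,yaw,n); prints rounded rows grouped by 5, tool pointing down"""
    o=bot.get_obs(); c=np.array(o["ee_pos"]); yaw=np.radians(o["tcp_rot"][2])
    if start is not None: c,yaw=np.array(start[:3]),np.radians(start[3])
    rows=[]
    for x,y,z,ty,n in wps:
        for k in range(n,0,-1):
            d=(np.array([x,y,z])-c)/k; a=(np.radians(ty)-yaw+np.pi)%(2*np.pi)-np.pi
            s,co=np.sin(yaw),np.cos(yaw); M=np.array([[co,s,0],[s,-co,0],[0,0,-1]])
            t=np.round(M@d*100,1 if k>1 else 2); w=round(-a/k,3)
            c=c+M.T@t/100; yaw-=w; rows.append((t.tolist(),w))
    for i in range(0,len(rows),5):
        r=rows[i:i+5]; print('"offset":',[q[0] for q in r],' "twist":',[[0,0,q[1]] for q in r],' "grip":',[grip]*len(r))
    print("end",c,np.degrees(yaw))
SO=np.array([.5957,.032]); SY=np.radians(9.6)
def stand(x,y): return SO+np.array([np.cos(SY)*x-np.sin(SY)*y,np.sin(SY)*x+np.cos(SY)*y])
def st():
    o=bot.get_obs(); print("t",round(float(o["time"]),2),"p",np.round(o["ee_pos"],4),"r",np.round(o["tcp_rot"],2),"F",np.round(o["wrist_force"],1),"op",round(float(o["opening"]),4),"g",np.round(o["grasp_force"],1))
E
python3 - <<'E'
from h import *
np.set_printoptions(precision=4,suppress=True)
p=cam("top"); X=cloud(p); C=p["color"].astype(int); x,y,z=X[...,0],X[...,1],X[...,2]
m=((x>.40)&(x<.5)&(y>-.38)&(y<-.09)&(z>.009)&(z<.03)&(C.sum(2)<220)).astype(np.uint8)
n,l,s,ce=cv2.connectedComponentsWithStats(m); i=1+np.argmax(s[1:,4]); P=X[l==i]
print(len(P),P.mean(0),rect(P))
r=rect(P); print(np.array([cv2.boxPoints(((r[0][0],r[0][1]),(r[1][0],r[1][1]),r[2]))]))
for k in ("notch","stop_face"): pass
print("notch",stand(0,-.052),"stop",stand(0,.105),"seat",stand(0,-.02))
ty=93.6; b=np.array([.4511,-.2295])+.012*np.array([-np.sin(.063),np.cos(.063)])
plan([(b[0],b[1],.15,ty,20),(b[0],b[1],.06,ty,4)],1)
E
```

```text
672 [ 0.4527 -0.2252  0.0163] (array([ 453. , -226.6]), array([ 17.5, 251.7]), 7.0)
[[[ 428.978  -102.7544]
  [ 459.6525 -352.5783]
  [ 477.022  -350.4456]
  [ 446.3475 -100.6217]]]
notch [ 0.6044 -0.0193] stop [0.5782 0.1355] seat [0.599  0.0123]
"offset": [[-2.5, -3.0, 0.4], [-2.7, -2.8, 0.4], [-2.8, -2.7, 0.4], [-3.0, -2.5, 0.4], [-3.1, -2.3, 0.4]]  "twist": [[0, 0, np.float64(0.058)], [0, 0, np.float64(0.058)], [0, 0, np.float64(0.058)], [0, 0, np.float64(0.058)], [0, 0, np.float64(0.058)]]  "grip": [1, 1, 1, 1, 1]
"offset": [[-3.2, -2.2, 0.4], [-3.4, -2.0, 0.4], [-3.5, -1.8, 0.4], [-3.6, -1.6, 0.4], [-3.6, -1.3, 0.4]]  "twist": [[0, 0, np.float64(0.058)], [0, 0, np.float64(0.058)], [0, 0, np.float64(0.058)], [0, 0, np.float64(0.058)], [0, 0, np.float64(0.057)]]  "grip": [1, 1, 1, 1, 1]
"offset": [[-3.7, -1.1, 0.4], [-3.8, -0.9, 0.4], [-3.8, -0.7, 0.4], [-3.9, -0.5, 0.3], [-3.9, -0.3, 0.4]]  "twist": [[0, 0, np.float64(0.058)], [0, 0, np.float64(0.057)], [0, 0, np.float64(0.058)], [0, 0, np.float64(0.057)], [0, 0, np.float64(0.058)]]  "grip": [1, 1, 1, 1, 1]
"offset": [[-3.9, -0.0, 0.3], [-3.9, 0.2, 0.4], [-3.8, 0.4, 0.3], [-3.8, 0.6, 0.4], [-3.8, 0.8, 0.31]]  "twist": [[0, 0, np.float64(0.057)], [0, 0, np.float64(0.058)], [0, 0, np.float64(0.057)], [0, 0, np.float64(0.058)], [0, 0, np.float64(0.057)]]  "grip": [1, 1, 1, 1, 1]
"offset": [[-0.0, 0.0, 2.2], [-0.0, 0.0, 2.3], [-0.0, 0.0, 2.2], [-0.0, 0.0, 2.3]]  "twist": [[0, 0, np.float64(0.0)], [0, 0, np.float64(0.0)], [0, 0, np.float64(0.0)], [0, 0, np.float64(0.0)]]  "grip": [1, 1, 1, 1]
end [ 0.4503 -0.2175  0.06  ] 93.60932911673947
```

Request:
{"api": "move_arm", "payload": {
  "offset": [
    [-2.5, -3.0, 0.4],
    [-2.7, -2.8, 0.4],
    [-2.8, -2.7, 0.4],
    [-3.0, -2.5, 0.4],
    [-3.1, -2.3, 0.4]
  ],
  "twist": [
    [0, 0, 0.058],
    [0, 0, 0.058],
    [0, 0, 0.058],
    [0, 0, 0.058],
    [0, 0, 0.058]
  ],
  "grip": [1, 1, 1, 1, 1]
}}

```text
time: 2.05
ee_pos: [0.2565, 0.3315, 0.2059]
tcp_rot: [180.0, 0.0, 143.0]
wrist_force: [0.6, -0.2, 0.2]
opening: 0.0856
grasp_force: 0.0
```

Request:
{"api": "move_arm", "payload": {
  "offset": [
    [-3.2, -2.2, 0.4],
    [-3.4, -2.0, 0.4],
    [-3.5, -1.8, 0.4],
    [-3.6, -1.6, 0.4],
    [-3.6, -1.3, 0.4]
  ],
  "twist": [
    [0, 0, 0.058],
    [0, 0, 0.058],
    [0, 0, 0.058],
    [0, 0, 0.058],
    [0, 0, 0.057]
  ],
  "grip": [1, 1, 1, 1, 1]
}}

```text
time: 2.55
ee_pos: [0.3209, 0.147, 0.1862]
tcp_rot: [179.9, 0.0, 126.4]
wrist_force: [1.0, 0.6, 0.5]
opening: 0.0854
grasp_force: 0.0
```

Request:
{"api": "move_arm", "payload": {
  "offset": [
    [-3.7, -1.1, 0.4],
    [-3.8, -0.9, 0.4],
    [-3.8, -0.7, 0.4],
    [-3.9, -0.5, 0.3],
    [-3.9, -0.3, 0.4]
  ],
  "twist": [
    [0, 0, 0.058],
    [0, 0, 0.057],
    [0, 0, 0.058],
    [0, 0, 0.057],
    [0, 0, 0.058]
  ],
  "grip": [1, 1, 1, 1, 1]
}}

```text
time: 3.05
ee_pos: [0.3862, -0.0367, 0.1673]
tcp_rot: [179.9, 0.0, 109.9]
wrist_force: [0.3, 0.9, 1.3]
opening: 0.0854
grasp_force: 0.0
```

Request:
{"api": "move_arm", "payload": {
  "offset": [
    [-3.9, 0, 0.3],
    [-3.9, 0.2, 0.4],
    [-3.8, 0.4, 0.3],
    [-3.8, 0.6, 0.4],
    [-3.8, 0.8, 0.3]
  ],
  "twist": [
    [0, 0, 0.057],
    [0, 0, 0.058],
    [0, 0, 0.057],
    [0, 0, 0.058],
    [0, 0, 0]
  ],
  "grip": [1, 1, 1, 1, 1]
}}

```text
time: 3.55
ee_pos: [0.4506, -0.2192, 0.1499]
tcp_rot: [180.0, 0.0, 96.7]
wrist_force: [1.2, 0.6, 0.7]
opening: 0.0853
grasp_force: 0.0
```

Run:
```python
from h import *
st()
a=np.radians(7.0); b=np.array([.453,-.2266])+.012*np.array([-np.sin(a),np.cos(a)])
plan([(b[0],b[1],.06,97,5),(b[0],b[1],.0235,97,3)],1)
```

```text
t 3.55 p [ 0.4506 -0.2192  0.1499] r [179.99   0.    96.74] F [1.2 0.6 0.7] op 0.0853 g 0.0
"offset": [[0.1, 0.0, 1.8], [0.1, 0.0, 1.8], [0.1, 0.1, 1.8], [0.1, 0.0, 1.8], [0.03, 0.05, 1.79]]  "twist": [[0, 0, np.float64(-0.001)], [0, 0, np.float64(-0.001)], [0, 0, np.float64(-0.001)], [0, 0, np.float64(-0.001)], [0, 0, np.float64(-0.0)]]  "grip": [1, 1, 1, 1, 1]
"offset": [[0.0, 0.0, 1.2], [0.0, 0.0, 1.2], [0.0, 0.0, 1.25]]  "twist": [[0, 0, np.float64(-0.0)], [0, 0, np.float64(-0.0)], [0, 0, np.float64(-0.0)]]  "grip": [1, 1, 1]
end [ 0.45153561 -0.21473345  0.02351781] 96.97163362372781
```

Request:
{"api": "move_arm", "payload": {
  "offset": [
    [0.1, 0.0, 1.8],
    [0.1, 0.0, 1.8],
    [0.1, 0.1, 1.8],
    [0.1, 0.0, 1.8],
    [0.0, 0.05, 1.8]
  ],
  "twist": [
    [0, 0, 0],
    [0, 0, 0],
    [0, 0, 0],
    [0, 0, 0],
    [0, 0, 0]
  ],
  "grip": [1, 1, 1, 1, 1]
}}

```text
time: 4.05
ee_pos: [0.4513, -0.2133, 0.0594]
tcp_rot: [180.0, 0.0, 96.9]
wrist_force: [0.2, 0.4, -0.1]
opening: 0.0857
grasp_force: 0.0
```

Request:
{"api": "move_arm", "payload": {
  "offset": [
    [0, 0, 1.5],
    [0, 0, 1.5],
    [0, 0, 0.5],
    [0, 0, 0],
    [0, 0, 0]
  ],
  "twist": [
    [0, 0, 0],
    [0, 0, 0],
    [0, 0, 0],
    [0, 0, 0],
    [0, 0, 0]
  ],
  "grip": [1, 1, 1, 0, 0],
  "force": 60
}}

```text
time: 4.55
ee_pos: [0.4517, -0.2135, 0.0257]
tcp_rot: [180.0, 0.0, 96.9]
wrist_force: [-0.1, -0.7, 0.6]
opening: 0.0591
grasp_force: 0.0
```

Request:
{"api": "move_arm", "payload": {
  "offset": [
    [0, 0, 0],
    [0, 0, 0],
    [0, 0, 0]
  ],
  "twist": [
    [0, 0, 0],
    [0, 0, 0],
    [0, 0, 0]
  ],
  "grip": [0, 0, 0]
}}

```text
time: 4.85
ee_pos: [0.4516, -0.2135, 0.0255]
tcp_rot: [180.0, 0.0, 96.9]
wrist_force: [-0.5, 0.3, -0.2]
opening: 0.0119
grasp_force: 0.0
```

Run:
```python
from h import *
st(); p=cam("side"); save(p,"s1.png",(270,60,430,200),5); st()
p=cam("top"); print([ (d["position"],d["p"]) for d in finder.pinpoint(p,"bar_center")]); save(p,"t1.png",(360,180,520,300),5)
```

```text
t 4.85 p [ 0.4516 -0.2135  0.0255] r [1.7996e+02 2.0000e-02 9.6870e+01] F [-0.5  0.3 -0.2] op 0.0119 g 0.0
t 4.9 p [ 0.4515 -0.2134  0.0254] r [1.7998e+02 1.0000e-02 9.6880e+01] F [ 1.3  0.  -0.6] op 0.0045 g 0.0
[([436.0, 237.3], 0.69)]
```

View pics/s1.png

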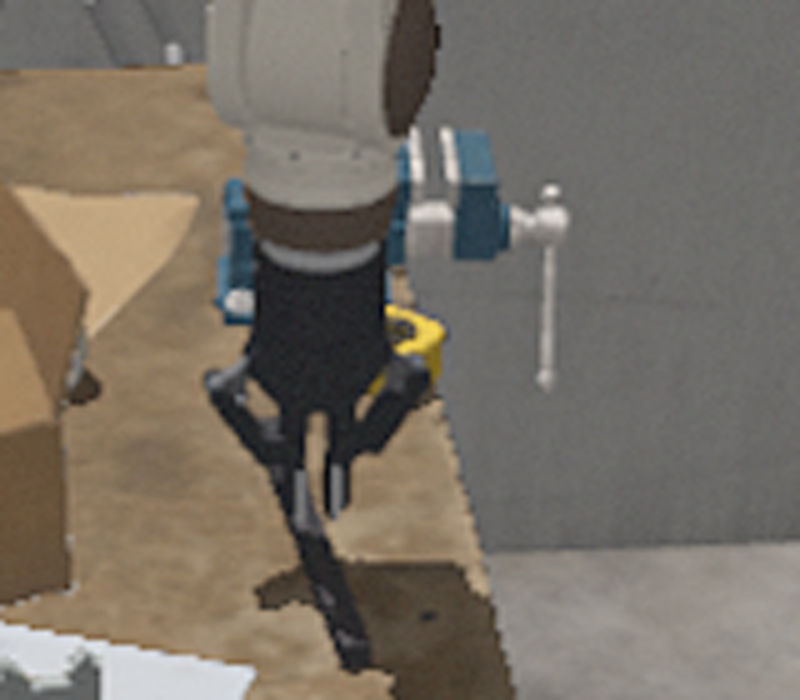

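Run:
```python
from h import *
p=cam("side")
for z in(0.0035,.0255,.05): print(z,(proj(p,[.4515,-.2134,z])-[270,60])*5)
print("barcentre",(proj(p,[.453,-.2266,.0085])-[270,60])*5,"end",(proj(p,[.4378,-.1018,.0085])-[270,60])*5)
X=cloud(p)
for u,v in((300,500),(335,505),(310,540),(345,650),(330,590)):
    print(u,v,X[60+v//5,270+u//5],p["color"][60+v//5,270+u//5])
st()
```

```text
0.0035 [312.54819161 549.12070945]
0.0255 [313.10974239 517.9641612 ]
0.05 [313.7467786  482.51747626]
barcentre [308.19109143 529.89759378] end [355.45967346 653.45886334]
300 500 [ 0.46049655 -0.20116096  0.0462225 ] [34 36 37]
335 505 [ 0.4332495  -0.26311007  0.00173843] [79 70 59]
310 540 [ 0.45433968 -0.20087046  0.01845481] [41 40 39]
345 650 [ 0.44369762 -0.10147768  0.01141589] [42 39 43]
330 590 [ 0.44735938 -0.15106636  0.01726523] [36 37 40]
t 5.05 p [ 0.4514 -0.2134  0.0252] r [1.7999e+02 1.0000e-02 9.6880e+01] F [-0.  -0.1 -0.4] op 0.0002 g 0.0
```

View pics/t1.png

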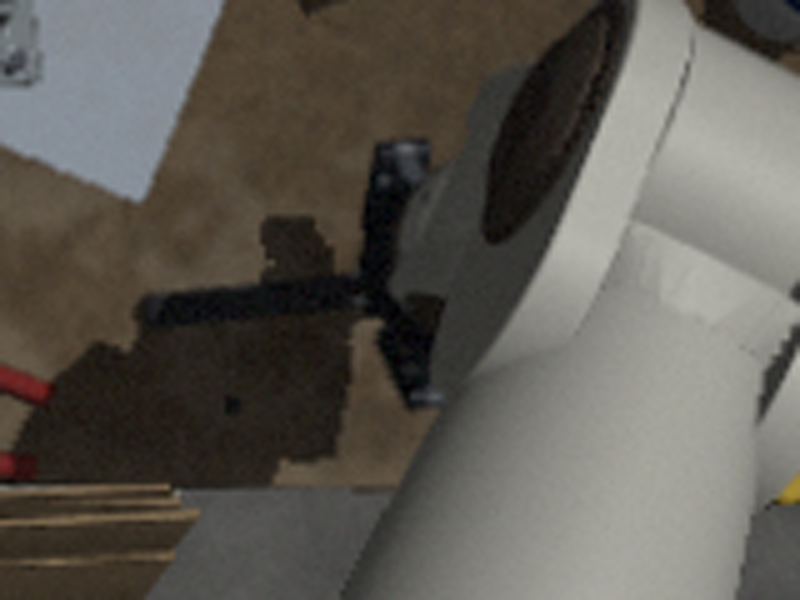

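Run:
```python
from h import *
np.set_printoptions(precision=4,suppress=True)
p=cam("side"); X=cloud(p); st()
for v in range(40,125,4): 
    r=X[60+v,270+50:270+76:2]
    print(v*5,' '.join(f"{a:.0f},{b:.0f},{c:.0f}" for a,b,c in r*1000))
```

```text
t 5.1 p [ 0.4514 -0.2133  0.0251] r [180.     0.    96.88] F [0.1 0.8 0.4] op -0.0002 g 0.0
200 489,-194,238 484,-191,239 480,-183,242 475,-180,244 nan,nan,nan 465,-170,248 460,-169,248 455,-172,247 450,-172,247 445,-169,248 439,-176,244 434,-174,245 428,-178,243
220 489,-199,224 485,-189,229 480,-184,231 475,-180,233 470,-174,235 465,-174,235 460,-173,235 455,-172,236 450,-173,235 444,-175,234 439,-175,234 434,-175,233 427,-184,229
240 488,-215,204 484,-201,211 480,-184,219 475,-181,221 470,-179,222 465,-173,224 459,-177,222 455,-171,225 449,-175,223 444,-174,223 438,-177,221 433,-182,219 425,-198,210
260 467,-535,32 484,-193,204 479,-189,206 474,-191,204 469,-185,207 464,-186,206 459,-179,209 454,-179,209 448,-182,208 443,-184,207 437,-186,205 431,-191,202 426,-187,204
280 467,-534,17 484,-190,193 480,-185,196 474,-182,197 469,-181,197 464,-180,198 459,-178,198 454,-176,200 449,-171,202 443,-177,198 438,-177,198 432,-182,196 426,-185,194
300 469,-512,13 485,-186,183 480,-181,186 474,-183,184 469,-180,186 464,-178,187 459,-175,188 454,-173,189 448,-177,187 443,-173,189 438,-177,187 
[... 1930 characters left out ...]
 448,-202,17 442,-206,14 433,-230,-2 428,-226,1 422,-228,-1 416,-227,-1
560 489,-211,-1 483,-211,-1 477,-208,1 471,-211,-2 465,-212,-3 460,-205,2 456,-183,17 450,-187,14 445,-181,18 439,-182,16 429,-210,-3 424,-206,-1 418,-204,0
580 490,-190,-0 484,-189,0 478,-191,-2 473,-190,-2 467,-190,-2 461,-192,-4 456,-184,2 452,-161,18 446,-164,15 441,-160,18 432,-188,-2 426,-189,-3 420,-186,-1
600 492,-166,2 486,-169,-0 480,-168,-0 474,-170,-2 468,-170,-2 463,-168,-1 457,-167,-0 453,-155,8 448,-142,16 442,-145,15 nan,nan,nan 428,-167,-2 423,-164,0
620 493,-152,-2 487,-153,-3 482,-149,-0 476,-150,-1 470,-152,-4 465,-143,3 459,-146,1 453,-147,-1 450,-127,14 444,-126,14 439,-122,17 434,-121,17 425,-142,2
```

The top and side crops show the fingers shut above the bar: fingertips end near crop row 510, z≈0.04, well above where the stated 22 mm would put them. I'll touch down on the bar top to measure the true tip offset.

Request:
{"api": "move_arm", "payload": {
  "offset": [
    [0, 0, 0.7],
    [0, 0, 0.5],
    [0, 0, 0.2],
    [0, 0, 0]
  ],
  "twist": [
    [0, 0, 0],
    [0, 0, 0],
    [0, 0, 0],
    [0, 0, 0]
  ],
  "grip": [0, 0, 0, 0]
}}

```text
time: 5.5
ee_pos: [0.4512, -0.2132, 0.0118]
tcp_rot: [180.0, 0.0, 96.9]
wrist_force: [-4.1, 1.8, 11.7]
opening: -0.0
grasp_force: 6.2
```

Run:
```python
from h import *
st(); p=cam("side"); X=cloud(p); 
for v in range(94,112):
    r=X[60+v,270+58:270+68:2]
    print(v*5,' '.join(f"{a:.0f},{b:.0f},{c:.0f}" for a,b,c in r*1000))
```

```text
t 5.5 p [ 0.4512 -0.2132  0.0118] r [179.99   0.    96.88] F [-4.1  1.8 11.7] op -0.0 g 6.2
470 467,-199,68 461,-194,71 455,-201,67 450,-198,68 443,-203,65
475 466,-203,62 461,-200,64 455,-197,66 449,-200,63 443,-203,61
480 466,-203,59 461,-196,63 455,-200,60 450,-195,63 444,-199,61
485 461,-265,16 461,-201,57 455,-198,58 449,-201,56 442,-211,50
490 461,-259,16 460,-203,52 455,-199,54 449,-200,54 443,-207,49
495 462,-252,18 460,-206,47 455,-201,49 449,-201,49 443,-205,46
500 462,-248,17 460,-201,46 455,-201,46 449,-200,47 443,-205,43
505 463,-243,16 460,-205,40 455,-202,42 449,-200,43 442,-211,36
510 463,-241,14 460,-201,39 455,-199,40 449,-202,39 443,-202,38
515 463,-236,13 460,-203,35 455,-199,37 449,-199,37 443,-204,33
520 463,-237,9 460,-205,30 454,-203,31 449,-202,31 443,-202,31
525 463,-241,3 460,-203,28 455,-200,30 449,-201,28 443,-202,28
530 463,-238,2 460,-201,25 455,-198,27 448,-205,22 443,-201,25
535 463,-238,-2 459,-212,15 454,-201,22 449,-197,24 443,-200,22
540 464,-229,0 459,-210,13 454,-205,16 448,-205,15 442,-205,15
545 464,-224,-0 459,-214,7 455,-197,18 449,-199,16 443,-196,18
550 464,-224,-4 459,-212,4 455,-192,18 450,-188,20 443,-192,17
555 465,-217,-2 459,-210,2 456,-187,17 449,-190,15 444,-183,20
```

Contact at reported z 0.0118 with the tips on the bar top (0.017), so the tips are 5.5 mm behind the reported TCP: z reads about 27 mm low. I'll apply that offset from here.

Request:
{"api": "move_arm", "payload": {
  "offset": [
    [0, 0, -1.5],
    [0, 0, -0.5],
    [0, 0, 0],
    [0, 0, 0],
    [0, 0, 1.3]
  ],
  "twist": [
    [0, 0, 0],
    [0, 0, 0],
    [0, 0, 0],
    [0, 0, 0],
    [0, 0, 0]
  ],
  "grip": [1, 1, 1, 1, 1]
}}

```text
time: 6.05
ee_pos: [0.4522, -0.2137, 0.0187]
tcp_rot: [179.9, 0.1, 96.9]
wrist_force: [-0.4, 0.2, -0.1]
opening: 0.0725
grasp_force: 0.0
```

Request:
{"api": "move_arm", "payload": {
  "offset": [
    [0, 0, 1],
    [0, 0, 1.0],
    [0, 0, 0],
    [0, 0, 0],
    [0, 0, 0]
  ],
  "twist": [
    [0, 0, 0],
    [0, 0, 0],
    [0, 0, 0],
    [0, 0, 0],
    [0, 0, 0]
  ],
  "grip": [1, 1, 0, 0, 0]
}}

```text
time: 6.55
ee_pos: [0.4515, -0.2134, -0.0016]
tcp_rot: [180.0, 0.0, 96.9]
wrist_force: [0.5, 0.2, -0.3]
opening: 0.0438
grasp_force: 0.0
```

Request:
{"api": "move_arm", "payload": {
  "offset": [
    [0, 0, 0],
    [0, 0, 0]
  ],
  "twist": [
    [0, 0, 0],
    [0, 0, 0]
  ],
  "grip": [0, 0]
}}

```text
time: 6.75
ee_pos: [0.4518, -0.2135, -0.0012]
tcp_rot: [179.9, 0.0, 96.9]
wrist_force: [-0.6, -0.5, -4.0]
opening: 0.0155
grasp_force: 59.1
```

Run:
```python
from h import *
st(); t=stand(0,-.022)
plan([(.4515,-.2134,.11,96.9,5),(t[0],t[1],.11,99.6,10)],0)
```

```text
t 6.75 p [ 0.4518 -0.2135 -0.0012] r [1.7993e+02 3.0000e-02 9.6880e+01] F [-0.6 -0.5 -4. ] op 0.0155 g 59.1
"offset": [[0.0, -0.0, -2.2], [0.0, -0.0, -2.2], [0.0, -0.0, -2.2], [0.0, -0.0, -2.3], [0.01, -0.03, -2.22]]  "twist": [[0, 0, np.float64(-0.0)], [0, 0, np.float64(-0.0)], [0, 0, np.float64(-0.0)], [0, 0, np.float64(-0.0)], [0, 0, np.float64(-0.0)]]  "grip": [0, 0, 0, 0, 0]
"offset": [[2.0, 1.7, -0.0], [2.0, 1.8, -0.0], [2.0, 1.8, -0.0], [2.0, 1.8, -0.0], [2.0, 1.8, -0.0]]  "twist": [[0, 0, np.float64(-0.005)], [0, 0, np.float64(-0.005)], [0, 0, np.float64(-0.005)], [0, 0, np.float64(-0.005)], [0, 0, np.float64(-0.005)]]  "grip": [0, 0, 0, 0, 0]
"offset": [[2.0, 1.8, -0.0], [2.0, 1.8, -0.0], [2.0, 1.8, -0.0], [2.0, 1.7, -0.0], [2.06, 1.81, -0.0]]  "twist": [[0, 0, np.float64(-0.004)], [0, 0, np.float64(-0.005)], [0, 0, np.float64(-0.004)], [0, 0, np.float64(-0.005)], [0, 0, np.float64(-0.004)]]  "grip": [0, 0, 0, 0, 0]
end [0.59941203 0.01034098 0.10998063] 99.5737435549575
```

Request:
{"api": "move_arm", "payload": {
  "offset": [
    [0, 0, -1.0],
    [0, 0, -2.2],
    [0, 0, -3],
    [0, 0, -3],
    [0, 0, -2]
  ],
  "twist": [
    [0, 0, 0],
    [0, 0, 0],
    [0, 0, 0],
    [0, 0, 0],
    [0, 0, 0]
  ],
  "grip": [0, 0, 0, 0, 0]
}}

```text
time: 7.25
ee_pos: [0.4515, -0.2134, 0.1125]
tcp_rot: [179.9, 0.0, 96.9]
wrist_force: [-0.3, -0.5, -6.1]
opening: 0.0148
grasp_force: 59.3
```

Request:
{"api": "move_arm", "payload": {
  "offset": [
    [2.0, 1.7, 0],
    [2.0, 1.8, 0],
    [2.0, 1.8, 0],
    [2.0, 1.8, 0],
    [2.0, 1.8, 0]
  ],
  "twist": [
    [0, 0, -0.005],
    [0, 0, -0.005],
    [0, 0, -0.005],
    [0, 0, -0.005],
    [0, 0, -0.005]
  ],
  "grip": [0, 0, 0, 0, 0]
}}

```text
time: 7.75
ee_pos: [0.5267, -0.1016, 0.1102]
tcp_rot: [-180.0, -0.0, 98.3]
wrist_force: [-0.2, -1.2, -5.3]
opening: 0.0157
grasp_force: 59.2
```

Request:
{"api": "move_arm", "payload": {
  "offset": [
    [2.0, 1.8, 0],
    [2.0, 1.8, 0],
    [2.0, 1.8, 0],
    [2.0, 1.7, 0],
    [2.06, 1.8, 0]
  ],
  "twist": [
    [0, 0, -0.004],
    [0, 0, -0.005],
    [0, 0, -0.004],
    [0, 0, -0.005],
    [0, 0, -0.004]
  ],
  "grip": [0, 0, 0, 0, 0]
}}

```text
time: 8.25
ee_pos: [0.5992, 0.0114, 0.11]
tcp_rot: [-179.9, -0.0, 99.6]
wrist_force: [1.0, -0.5, -5.2]
opening: 0.0151
grasp_force: 59.3
```

Run:
```python
from h import *
st()
for n in("top","side"):
    p=cam(n); X=cloud(p); x,y,z=X[...,0],X[...,1],X[...,2]; C=p["color"].astype(int)
    d=(x-SO[0])*np.cos(SY)+(y-SO[1])*np.sin(SY); l=-(x-SO[0])*np.sin(SY)+(y-SO[1])*np.cos(SY)
    m=(abs(d)<.03)&(l>-.19)&(l<.125)&(z>.095)&(z<.16)&(C.sum(2)<200)
    for a,b in((-.19,-.09),(-.07,-.04),(.02,.05),(.05,.125)):
        k=m&(l>a)&(l<b)&(z<.14)
        if k.sum()>5: print(n,(a,b),k.sum(),"d med %.1f range %.1f %.1f"%tuple(1e3*np.r_[np.median(d[k]),np.percentile(d[k],[3,97])]),"z med %.1f"%(1e3*np.median(z[k])),"l range %.1f %.1f"%tuple(1e3*np.percentile(l[k],[1,99])))
    save(p,n+"2.png",(230,120,430,270),4)
    for t,zz in(("notch",.064),("stop_face",.0725),("hole_a",.052),("bar_center",.12)):
        for q in finder.pinpoint(p,t)[:2]: print(t,q["p"],atz(p,q["position"],zz))
```

```text
t 8.25 p [0.5992 0.0114 0.11  ] r [-1.7994e+02 -1.0000e-02  9.9580e+01] F [ 1.  -0.5 -5.2] op 0.0151 g 59.3
top (-0.19, -0.09) 9 d med -5.8 range -9.0 -0.1 z med 126.4 l range -159.3 -155.3
top (0.02, 0.05) 107 d med -2.3 range -9.0 7.0 z med 127.8 l range 20.3 49.3
top (0.05, 0.125) 136 d med -2.5 range -8.9 6.6 z med 128.1 l range 50.4 88.7
stop_face 0.83 [0.57795682 0.13789269 0.0725    ]
hole_a 0.72 [0.61041422 0.01890551 0.052     ]
hole_a 0.67 [0.58130351 0.02476081 0.052     ]
side (0.02, 0.05) 63 d med 1.2 range -7.5 7.2 z med 128.1 l range 20.7 49.2
side (0.05, 0.125) 129 d med 0.2 range -7.7 7.2 z med 127.1 l range 50.4 93.0
stop_face 0.75 [0.58070263 0.14679002 0.0725    ]
hole_a 0.94 [0.57754827 0.01538816 0.052     ]
hole_a 0.59 [0.61723705 0.02290287 0.052     ]
bar_center 0.66 [ 0.60359953 -0.00226978  0.12      ]
bar_center 0.46 [0.49116209 0.41408243 0.12      ]
```

View pics/side2.png

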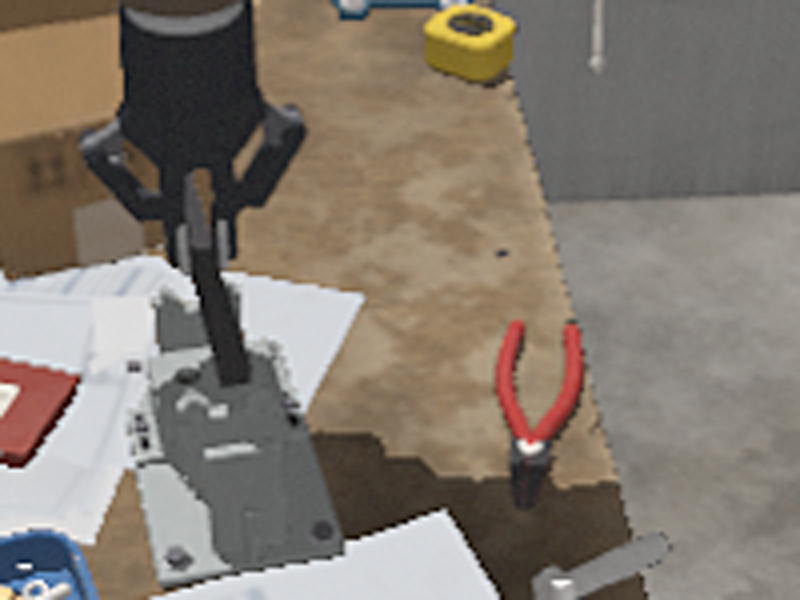

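The side crop shows the bar held above the stand, aligned with it; its end (235,380) is about 15 mm short of the stop plate. Lowering into the notches.

Request:
{"api": "move_arm", "payload": {
  "offset": [
    [0, 0.04, 1.5],
    [0, 0, 1.2],
    [0, 0, 0.7],
    [0, 0, 0.3],
    [0, 0, 0.2]
  ],
  "twist": [
    [0, 0, 0],
    [0, 0, 0],
    [0, 0, 0],
    [0, 0, 0],
    [0, 0, 0]
  ],
  "grip": [0, 0, 0, 0, 0]
}}

```text
time: 9.25
ee_pos: [0.5993, 0.0105, 0.0705]
tcp_rot: [-180.0, -0.0, 99.6]
wrist_force: [-0.3, -0.0, -4.9]
opening: 0.0155
grasp_force: 59.6
```

Request:
{"api": "move_arm", "payload": {
  "offset": [
    [0, 0, 0.2],
    [0, 0, 0.2],
    [0, 0, 0.1]
  ],
  "twist": [
    [0, 0, 0],
    [0, 0, 0],
    [0, 0, 0]
  ],
  "grip": [0, 0, 0]
}}

```text
time: 9.55
ee_pos: [0.5997, 0.0105, 0.0662]
tcp_rot: [180.0, 0.0, 99.6]
wrist_force: [0.0, -0.2, -5.0]
opening: 0.0154
grasp_force: 59.6
```

Request:
{"api": "move_arm", "payload": {
  "offset": [
    [0, 0, 0.1],
    [0, 0, 0.05],
    [0, 0, 0.05],
    [0, 0, 0]
  ],
  "twist": [
    [0, 0, 0],
    [0, 0, 0],
    [0, 0, 0],
    [0, 0, 0]
  ],
  "grip": [0, 0, 0, 0]
}}

```text
time: 9.95
ee_pos: [0.5995, 0.0105, 0.0641]
tcp_rot: [-180.0, 0.0, 99.6]
wrist_force: [-0.9, 0.4, -5.2]
opening: 0.0153
grasp_force: 59.6
```

Request:
{"api": "move_arm", "payload": {
  "offset": [
    [0, 0, 0.05],
    [0, 0, 0.0]
  ],
  "twist": [
    [0, 0, 0],
    [0, 0, 0]
  ],
  "grip": [0, 0]
}}

```text
time: 10.15
ee_pos: [0.5995, 0.0105, 0.0636]
tcp_rot: [-180.0, 0.0, 99.6]
wrist_force: [0.1, -0.4, -6.5]
opening: 0.0153
grasp_force: 59.6
```

Request:
{"api": "move_arm", "payload": {
  "offset": [
    [0, 0, 0.05],
    [0, 0, 0]
  ],
  "twist": [
    [0, 0, 0],
    [0, 0, 0]
  ],
  "grip": [0, 0]
}}

```text
time: 10.35
ee_pos: [0.5995, 0.0105, 0.063]
tcp_rot: [-180.0, -0.0, 99.6]
wrist_force: [-0.1, 0.7, -5.6]
opening: 0.0152
grasp_force: 59.6
```

Request:
{"api": "move_arm", "payload": {
  "offset": [
    [0, 0, 0.05],
    [0, 0, 0]
  ],
  "twist": [
    [0, 0, 0],
    [0, 0, 0]
  ],
  "grip": [0, 0]
}}

```text
time: 10.55
ee_pos: [0.5996, 0.0105, 0.0629]
tcp_rot: [180.0, 0.0, 99.6]
wrist_force: [-0.1, 0.6, -3.5]
opening: 0.0154
grasp_force: 60.0
```

Request:
{"api": "move_arm", "payload": {
  "offset": [
    [0, 0, 0.05],
    [0, 0, 0]
  ],
  "twist": [
    [0, 0, 0],
    [0, 0, 0]
  ],
  "grip": [0, 0]
}}

```text
time: 10.75
ee_pos: [0.5996, 0.0105, 0.0628]
tcp_rot: [180.0, 0.0, 99.6]
wrist_force: [-4.2, 1.1, 3.0]
opening: 0.0154
grasp_force: 60.6
```

Request:
{"api": "move_arm", "payload": {
  "offset": [
    [0.3, 0, 0],
    [0.3, 0, 0],
    [0.3, 0, 0],
    [0.2, 0, 0],
    [0, 0, 0]
  ],
  "twist": [
    [0, 0, 0],
    [0, 0, 0],
    [0, 0, 0],
    [0, 0, 0],
    [0, 0, 0]
  ],
  "grip": [0, 0, 0, 0, 0]
}}

```text
time: 11.25
ee_pos: [0.5983, 0.0215, 0.0628]
tcp_rot: [179.9, 0.0, 99.6]
wrist_force: [1.3, -2.9, 5.9]
opening: 0.0152
grasp_force: 61.0
```

Request:
{"api": "move_arm", "payload": {
  "offset": [
    [0.1, 0, 0],
    [0.1, 0, 0]
  ],
  "twist": [
    [0, 0, 0],
    [0, 0, 0]
  ],
  "grip": [0, 0]
}}

```text
time: 11.45
ee_pos: [0.598, 0.0232, 0.0628]
tcp_rot: [179.9, 0.1, 99.6]
wrist_force: [0.6, -4.7, 6.0]
opening: 0.0154
grasp_force: 61.0
```

Request:
{"api": "move_arm", "payload": {
  "offset": [
    [0.05, 0, 0],
    [0.05, 0, 0]
  ],
  "twist": [
    [0, 0, 0],
    [0, 0, 0]
  ],
  "grip": [0, 0]
}}

```text
time: 11.65
ee_pos: [0.5978, 0.0241, 0.0628]
tcp_rot: [179.9, 0.1, 99.6]
wrist_force: [0.4, -5.0, 6.0]
opening: 0.0154
grasp_force: 61.0
```

Request:
{"api": "move_arm", "payload": {
  "offset": [
    [0.05, 0, 0],
    [0.05, 0, 0]
  ],
  "twist": [
    [0, 0, 0],
    [0, 0, 0]
  ],
  "grip": [0, 0]
}}

```text
time: 11.85
ee_pos: [0.5976, 0.0251, 0.0627]
tcp_rot: [179.9, 0.1, 99.6]
wrist_force: [0.4, -6.2, 5.7]
opening: 0.0153
grasp_force: 61.0
```

Request:
{"api": "move_arm", "payload": {
  "offset": [
    [0.05, 0, 0],
    [0.05, 0, 0]
  ],
  "twist": [
    [0, 0, 0],
    [0, 0, 0]
  ],
  "grip": [0, 0]
}}

```text
time: 12.05
ee_pos: [0.5975, 0.0261, 0.0628]
tcp_rot: [179.9, 0.1, 99.6]
wrist_force: [1.4, -5.5, 5.2]
opening: 0.0152
grasp_force: 61.0
```

Request:
{"api": "move_arm", "payload": {
  "offset": [
    [0.05, 0, 0],
    [0, 0, 0]
  ],
  "twist": [
    [0, 0, 0],
    [0, 0, 0]
  ],
  "grip": [0, 0]
}}

```text
time: 12.25
ee_pos: [0.5975, 0.0262, 0.0628]
tcp_rot: [179.9, 0.1, 99.5]
wrist_force: [1.3, -6.7, 5.6]
opening: 0.0151
grasp_force: 61.0
```

Request:
{"api": "move_arm", "payload": {
  "offset": [
    [0.05, 0, 0],
    [0, 0, 0]
  ],
  "twist": [
    [0, 0, 0],
    [0, 0, 0]
  ],
  "grip": [0, 0]
}}

```text
time: 12.45
ee_pos: [0.5975, 0.0262, 0.0628]
tcp_rot: [179.9, 0.1, 99.5]
wrist_force: [1.8, -9.7, 5.7]
opening: 0.0153
grasp_force: 61.0
```

Request:
{"api": "move_arm", "payload": {
  "offset": [
    [0.05, 0, 0],
    [0, 0, 0]
  ],
  "twist": [
    [0, 0, 0],
    [0, 0, 0]
  ],
  "grip": [0, 0]
}}

```text
time: 12.65
ee_pos: [0.5974, 0.0262, 0.0628]
tcp_rot: [179.9, 0.2, 99.5]
wrist_force: [3.2, -12.3, 5.2]
opening: 0.0157
grasp_force: 60.9
```

Run:
```python
from h import *
st()
p=cam("side"); X=cloud(p); save(p,"s3.png",(250,150,350,270),5)
o=bot.get_obs(); print(o["torque"])
```

```text
t 12.65 p [0.5974 0.0262 0.0628] r [179.91   0.2   99.51] F [  3.2 -12.3   5.2] op 0.0157 g 60.9
[-2.36774364 -0.40882129  0.01615726]
```

View pics/s3.png

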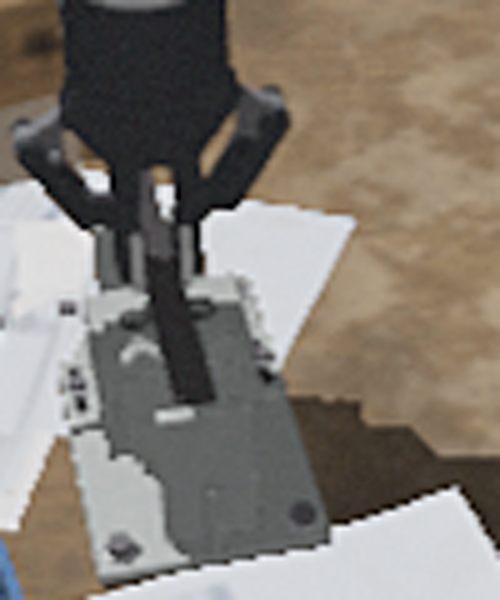

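The bar's end (190,400 in the crop) meets the stop plate, and wrist force rose to 12 N with no more travel, so it is seated. Releasing.

Request:
{"api": "move_arm", "payload": {
  "offset": [
    [-0.05, 0, 0],
    [0, 0, 0],
    [0, 0, 0],
    [0, 0, 0]
  ],
  "twist": [
    [0, 0, 0],
    [0, 0, 0],
    [0, 0, 0],
    [0, 0, 0]
  ],
  "grip": [0, 0.5, 0.5, 0.5]
}}

```text
time: 13.1
ee_pos: [0.5965, 0.0278, 0.0617]
tcp_rot: [-180.0, -0.0, 99.6]
wrist_force: [-0.4, -0.1, -0.7]
opening: 0.0429
grasp_force: 0.0
```

Run:
```python
from h import *
st(); c=(.4838,.3488)
plan([(.5975,.0265,.165,99.5,4),(c[0],c[1],.14,102.4,9),(c[0],c[1],.075,102.4,4)],1)
```

```text
t 13.1 p [0.5965 0.0278 0.0617] r [-1.7996e+02 -5.0000e-02  9.9600e+01] F [-0.4 -0.1 -0.7] op 0.0429 g 0.0
"offset": [[-0.0, 0.0, -2.6], [-0.0, 0.0, -2.6], [-0.1, 0.0, -2.6], [-0.04, 0.08, -2.53], [3.7, -0.7, 0.3]]  "twist": [[0, 0, np.float64(0.0)], [0, 0, np.float64(0.001)], [0, 0, np.float64(0.0)], [0, 0, np.float64(0.001)], [0, 0, np.float64(-0.006)]]  "grip": [1, 1, 1, 1, 1]
"offset": [[3.7, -0.6, 0.3], [3.8, -0.6, 0.3], [3.8, -0.6, 0.3], [3.8, -0.6, 0.3], [3.7, -0.5, 0.2]]  "twist": [[0, 0, np.float64(-0.006)], [0, 0, np.float64(-0.006)], [0, 0, np.float64(-0.005)], [0, 0, np.float64(-0.006)], [0, 0, np.float64(-0.005)]]  "grip": [1, 1, 1, 1, 1]
"offset": [[3.8, -0.5, 0.3], [3.7, -0.5, 0.2], [3.78, -0.53, 0.3], [0.0, 0.0, 1.6], [0.0, 0.0, 1.6]]  "twist": [[0, 0, np.float64(-0.006)], [0, 0, np.float64(-0.005)], [0, 0, np.float64(-0.006)], [0, 0, np.float64(0.0)], [0, 0, np.float64(0.0)]]  "grip": [1, 1, 1, 1, 1]
"offset": [[0.0, 0.0, 1.6], [0.0, 0.0, 1.7]]  "twist": [[0, 0, np.float64(0.0)], [0, 0, np.float64(0.0)]]  "grip": [1, 1]
end [0.48376932 0.34878161 0.07498954] 102.40523355308804
```

Request:
{"api": "move_arm", "payload": {
  "offset": [
    [0, 0, -1.5],
    [0, 0, -2.6],
    [0, 0, -3.0],
    [0, 0, -3.2],
    [3.7, -0.6, 0.3]
  ],
  "twist": [
    [0, 0, 0],
    [0, 0, 0],
    [0, 0, 0],
    [0, 0, 0],
    [0, 0, -0.006]
  ],
  "grip": [0.5, 0.5, 1, 1, 1]
}}

```text
time: 13.6
ee_pos: [0.5873, 0.061, 0.1683]
tcp_rot: [179.5, 0.1, 99.7]
wrist_force: [0.3, 1.4, 0.2]
opening: 0.0835
grasp_force: 0.0
```

Request:
{"api": "move_arm", "payload": {
  "offset": [
    [3.7, -0.6, 0.3],
    [3.8, -0.6, 0.3],
    [3.8, -0.6, 0.3],
    [3.8, -0.6, 0.3],
    [3.7, -0.5, 0.2]
  ],
  "twist": [
    [0, 0, -0.006],
    [0, 0, -0.006],
    [0, 0, -0.005],
    [0, 0, -0.006],
    [0, 0, -0.005]
  ],
  "grip": [1, 1, 1, 1, 1]
}}

```text
time: 14.1
ee_pos: [0.5208, 0.2439, 0.1492]
tcp_rot: [180.0, -0.0, 101.5]
wrist_force: [0.8, -0.4, 0.2]
opening: 0.0857
grasp_force: 0.0
```

Request:
{"api": "move_arm", "payload": {
  "offset": [
    [3.8, -0.5, 0.3],
    [3.7, -0.5, 0.2],
    [3.5, -0.5, 0.3],
    [0, 0, 0]
  ],
  "twist": [
    [0, 0, -0.006],
    [0, 0, -0.005],
    [0, 0, -0.006],
    [0, 0, 0]
  ],
  "grip": [1, 1, 1, 1]
}}

```text
time: 14.5
ee_pos: [0.4826, 0.3503, 0.1405]
tcp_rot: [-180.0, -0.1, 102.7]
wrist_force: [-0.6, -0.6, 0.2]
opening: 0.0855
grasp_force: 0.0
```

Run:
```python
from h import *
np.set_printoptions(precision=4,suppress=True)
st()
for n in("top","side"):
    p=cam(n); X=cloud(p); x,y,z=X[...,0],X[...,1],X[...,2]
    def sel(name,m):
        if m.sum()>5: print(n,name,m.sum(),X[m].mean(0),*rect(X[m]))
    roi=lambda a,b,c,d:(x>a)&(x<b)&(y>c)&(y<d)
    sel("u_left",roi(.44,.54,.325,.39)&(z>.058)&(z<.082))
    d=(x-SO[0])*np.cos(SY)+(y-SO[1])*np.sin(SY); l=-(x-SO[0])*np.sin(SY)+(y-SO[1])*np.cos(SY)
    D=p["color"].sum(2)<200
    sel("bar",(abs(d)<.03)&(l>-.18)&(l<.13)&(z>.075)&(z<.09)&D)
    sel("bridge",(abs(d)<.05)&(l>-.045)&(l<.045)&(z>.0475)&(z<.056))
    m=(abs(d)<.05)&(l>-.045)&(l<.045)&(z>.0475)&(z<.056)
    print("bridge l range",np.percentile(l[m],[1,5,50,95,99])*1e3,"d",np.percentile(d[m],[1,99])*1e3)
    for q in finder.pinpoint(p,"hole_a")[:3]:
        w=atz(p,q["position"],.052)[:2]-SO; print("hole",q["p"],"lx,ly",(w@[np.cos(SY),np.sin(SY)]*1e3),(w@[-np.sin(SY),np.cos(SY)]*1e3))
    save(p,n+"4.png",(300,145,380,205) if n=="top" else (250,170,340,260),9 if n=="top" else 6)
```

```text
t 14.5 p [0.4826 0.3503 0.1405] r [-179.99   -0.06  102.74] F [-0.6 -0.6  0.2] op 0.0855 g 0.0
top u_left 58 [0.482  0.346  0.0713] [483.9 347.3] [40.   8.3] 11.7
top bar 685 [0.5978 0.0147 0.0806] [593.7  11.7] [ 31.9 248.9] 11.4
top bridge 411 [0.5929 0.0325 0.0518] [595.8  32.7] [77.2 50.3] 9.9
bridge l range [-23.7466 -21.7973   0.948   23.5772  25.5628] d [-37.7148  37.3094]
hole 0.94 lx,ly 10.872790987276378 -11.145289682581662
hole 0.75 lx,ly -13.470558909597337 -1.7849185679088302
hole 0.47 lx,ly 3.162263158765222 -55.563983522832245
side u_left 106 [0.4865 0.3521 0.0698] [486.  351.1] [37.7  8.1] 12.5
side bar 18 [0.5996 0.016  0.0795] [599.2  17.5] [ 15.3 229.4] 9.7
side bridge 286 [0.5983 0.0327 0.0518] [596.7  25.3] [75.9 76.3] 9.6
bridge l range [-44.0233 -22.6424  -0.0373  26.5325  30.2264] d [-37.5884  37.2657]
hole 0.86 lx,ly -20.534166064820212 -8.51856897206297
hole 0.74 lx,ly 17.20074140946367 -14.367256109155717
```

View pics/top4.png

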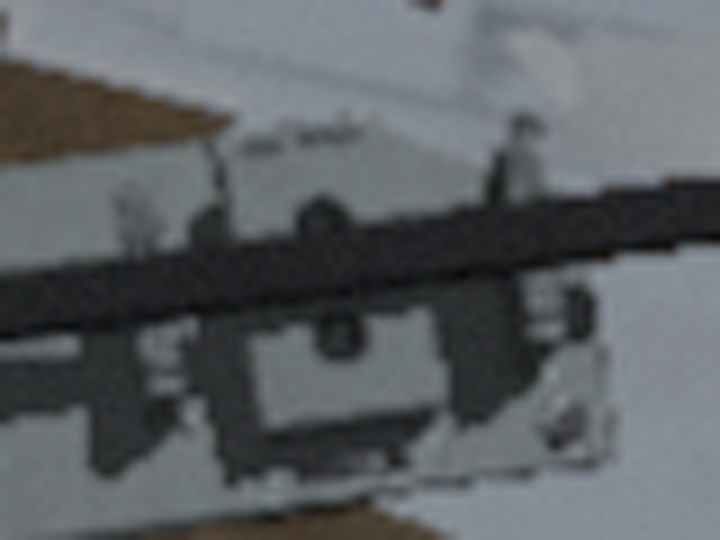

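The top crop shows the bar lying over the bridge, with the two real holes visible on either side at crop (340,335) and (322,222). I'll take their centroids from the first unobstructed picture.

Run:
```python
from h import *
np.set_printoptions(precision=2,suppress=True)
def loc(w): w=w[:2]-SO; return np.array([w@[np.cos(SY),np.sin(SY)],w@[-np.sin(SY),np.cos(SY)]])*1e3
for n in("top","side"):
    p=cam(n); im=cv2.imread(f"pics/{n}0.png",0).astype(float)
    for lx in(-16,16):
        g=stand(lx/1e3,.001); u,v=proj(p,[g[0],g[1],.052]); u0,v0=int(u)-5,int(v)-5
        P=im[v0:v0+11,u0:u0+11]; 
        if n=="side" or lx==-16: print(P.astype(int))
        w=np.clip(np.median(P)*.75-P,0,None)
        w[:2]=0;w[-2:]=0;w[:,0]=0;w[:,-1]=0
        vv,uu=np.mgrid[v0:v0+11,u0:u0+11]; c=[(w*uu).sum()/w.sum(),(w*vv).sum()/w.sum()]
        print(n,lx,(round(u,1),round(v,1)),np.array(c),loc(atz(p,c,.052)))
st()
o=bot.get_obs(); print("to U mid", np.array([.485,.349])-o["ee_pos"][:2])
```

```text
[[119 117 119 122 119 122 122 121 120 123 124]
 [119 120 119 122 122 120 120 122 119 123 123]
 [118 119 116 118 120 120 121 120 119 120 121]
 [120 119 117 110  90  85  90  97 112 118 123]
 [119 118 114  87  52  42  43  54  94 121 121]
 [117 119 106  56  41  52  39  27  63 108 121]
 [122 121 101  51  41  51  38  23  54 103 120]
 [117 116 100  59  45  55  46  36  60 104 120]
 [119 117 113  85  51  45  42  57  89 110 119]
 [118 116 118 112  99  95  93  97 114 118 118]
 [117 121 119 119 122 119 119 119 120 118 120]]
top -16 (np.float64(337.7), np.float64(181.6)) [337.52 181.97] [-16.95   1.66]
top 16 (np.float64(335.8), np.float64(169.0)) [335.32 169.24] [15.46  2.37]
[[ 84  81  93 119 129 128 133 171 186 183 185]
 [162 171 172 173 173 172 170 172 173 171 171]
 [179 181 180 179 178 177 175 173 174 172 172]
 [174 175 175 176 177 177 178 174 175 174 172]
 [174 177 178 184 175 161 160 172 179 176 175]
 [176 177 171 137  97  91  92 102 156 179 176]
 [177 182 154  82  70  76  81  95 109 156 175]
 [177 179 155  81  40  36  55  63 103 158 175]
 [177 178 177 133  47  60  46  88 154 176 176]
 [17
[... 168 characters left out ...]
5]
[[ 80  78  92 118 131 141 153 164 172 172 173]
 [160 173 174 175 175 176 179 179 181 180 178]
 [178 182 182 181 179 180 178 177 177 176 175]
 [177 177 179 179 181 182 182 182 178 176 176]
 [177 177 180 186 175 165 166 177 184 180 177]
 [177 181 172 141 109 103  98 109 158 181 176]
 [178 180 152  89  85  86  78  76 107 159 178]
 [178 181 157  87  53  42  54  52 101 161 180]
 [177 179 179 137  39  23  29  94 158 176 175]
 [175 177 179 175 169 175 173 174 177 176 175]
 [173 175 176 179 182 185 178 173 175 177 176]]
side 16 (np.float64(276.6), np.float64(212.9)) [276.36 213.88] [17.05  4.63]
t 14.8 p [0.48 0.35 0.14] r [179.97  -0.01 102.41] F [-0.2 -0.1 -0.4] op 0.0853 g 0.0
to U mid [0. 0.]
```

Request:
{"api": "move_arm", "payload": {
  "offset": [
    [-0.15, 0.2, 2.5],
    [0, 0, 3],
    [0, 0, 2.5],
    [0, 0, 1.3],
    [0, 0, 0.5]
  ],
  "twist": [
    [0, 0, 0],
    [0, 0, 0],
    [0, 0, 0],
    [0, 0, 0],
    [0, 0, 0]
  ],
  "grip": [1, 1, 1, 1, 1]
}}

```text
time: 15.3
ee_pos: [0.4865, 0.3448, 0.041]
tcp_rot: [-179.9, 0.0, 102.4]
wrist_force: [-0.3, 0.6, 0.3]
opening: 0.085
grasp_force: 0.0
```

Request:
{"api": "move_arm", "payload": {
  "offset": [
    [0, 0, 0],
    [0, 0, 0],
    [0, 0, 0],
    [0, 0, 0],
    [0, 0, 0]
  ],
  "twist": [
    [0, 0, 0],
    [0, 0, 0],
    [0, 0, 0],
    [0, 0, 0],
    [0, 0, 0]
  ],
  "grip": [0.7, 0.5, 0.3, 0.3, 0.3],
  "force": 70
}}

```text
time: 15.8
ee_pos: [0.4874, 0.3463, 0.0438]
tcp_rot: [179.9, -0.1, 102.5]
wrist_force: [-1.2, -1.1, 4.6]
opening: 0.0371
grasp_force: 69.4
```

Run:
```python
from h import *
np.set_printoptions(precision=4,suppress=True)
st(); p=cam("side"); st(); save(p,"s5.png",(290,220,400,350),4.5)
o=bot.get_obs(); print(o["q"],o["torque"])
```

```text
t 15.8 p [0.4874 0.3463 0.0438] r [179.86  -0.06 102.5 ] F [-1.2 -1.1  4.6] op 0.0371 g 69.4
t 15.85 p [0.4874 0.3463 0.0438] r [179.86  -0.06 102.5 ] F [-0.3 -1.1  4.5] op 0.0368 g 69.4
[ 35.3978  11.6904  -2.6038  75.5589  -0.0023 112.9023] [-0.0369  0.0126  0.0063]
```

View pics/s5.png

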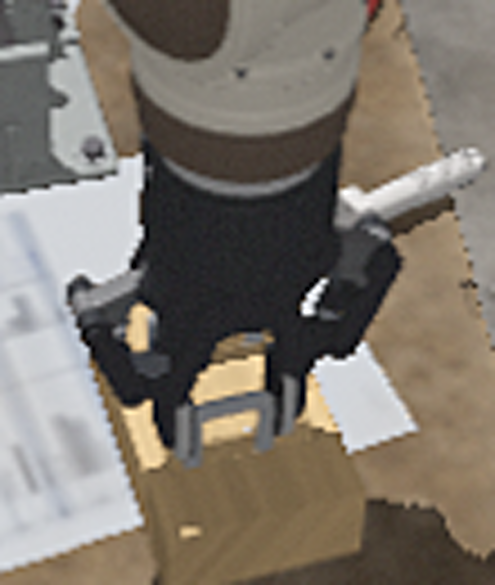

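The side crop shows both legs between the pads (190,440 and 265,420), with the U-bolt upright and held slightly toward the camera side. I'll lift it and measure.

Request:
{"api": "move_arm", "payload": {
  "offset": [
    [0, 0, -0.5],
    [0, 0, -1],
    [0, 0, -2],
    [0, 0, -3],
    [0, 0, -3.0]
  ],
  "twist": [
    [0, 0, 0],
    [0, 0, 0],
    [0, 0, 0],
    [0, 0, 0],
    [0, 0, 0]
  ],
  "grip": [0.3, 0.3, 0.3, 0.3, 0.3]
}}

```text
time: 16.35
ee_pos: [0.4864, 0.3456, 0.1387]
tcp_rot: [-180.0, 0.0, 102.5]
wrist_force: [0.6, 0.9, -0.4]
opening: 0.0366
grasp_force: 70.1
```

Run:
```python
from h import *
st(); t=stand(0.0005,.003-.003)
plan([(t[0],t[1],.14,99.6,11)],0.3)
```

```text
t 16.35 p [0.4864 0.3456 0.1387] r [-1.7999e+02  1.0000e-02  1.0249e+02] F [ 0.6  0.9 -0.4] op 0.0366 g 70.1
"offset": [[-3.0, 0.4, -0.0], [-3.0, 0.4, -0.0], [-3.0, 0.4, -0.0], [-3.0, 0.4, -0.0], [-3.0, 0.4, -0.0]]  "twist": [[0, 0, np.float64(0.005)], [0, 0, np.float64(0.005)], [0, 0, np.float64(0.004)], [0, 0, np.float64(0.005)], [0, 0, np.float64(0.004)]]  "grip": [0.3, 0.3, 0.3, 0.3, 0.3]
"offset": [[-3.0, 0.4, -0.0], [-3.0, 0.4, -0.0], [-3.0, 0.5, -0.0], [-3.0, 0.5, -0.0], [-2.9, 0.4, -0.1]]  "twist": [[0, 0, np.float64(0.005)], [0, 0, np.float64(0.004)], [0, 0, np.float64(0.005)], [0, 0, np.float64(0.004)], [0, 0, np.float64(0.005)]]  "grip": [0.3, 0.3, 0.3, 0.3, 0.3]
"offset": [[-2.98, 0.5, -0.03]]  "twist": [[0, 0, np.float64(0.004)]]  "grip": [0.3]
end [0.5962356  0.03212078 0.14000327] 99.62750878316214
```

Request:
{"api": "move_arm", "payload": {
  "offset": [
    [-2, 0.3, 0],
    [-3.0, 0.4, 0],
    [-3.0, 0.4, 0],
    [-3.0, 0.4, 0],
    [-3.0, 0.4, 0]
  ],
  "twist": [
    [0, 0, 0.005],
    [0, 0, 0.005],
    [0, 0, 0.004],
    [0, 0, 0.005],
    [0, 0, 0.004]
  ],
  "grip": [0.3, 0.3, 0.3, 0.3, 0.3]
}}

```text
time: 16.85
ee_pos: [0.5345, 0.2117, 0.1381]
tcp_rot: [180.0, -0.0, 101.2]
wrist_force: [-0.2, 0.8, -0.7]
opening: 0.0371
grasp_force: 70.1
```

Request:
{"api": "move_arm", "payload": {
  "offset": [
    [-3.0, 0.4, 0],
    [-3.0, 0.4, 0],
    [-3.0, 0.4, 0],
    [-3.0, 0.4, 0],
    [-3.0, 0.4, 0]
  ],
  "twist": [
    [0, 0, 0.005],
    [0, 0, 0.005],
    [0, 0, 0.004],
    [0, 0, 0.005],
    [0, 0, 0.004]
  ],
  "grip": [0.3, 0.3, 0.3, 0.3, 0.3]
}}

```text
time: 17.35
ee_pos: [0.5818, 0.0678, 0.1381]
tcp_rot: [180.0, -0.0, 99.8]
wrist_force: [0.1, -0.5, -0.1]
opening: 0.0369
grasp_force: 70.1
```

Request:
{"api": "move_arm", "payload": {
  "offset": [
    [-2.5, 0.4, 0],
    [-1.4, 0.4, 0],
    [0, 0, 0]
  ],
  "twist": [
    [0, 0, 0.004],
    [0, 0, 0],
    [0, 0, 0]
  ],
  "grip": [0.3, 0.3, 0.3]
}}

```text
time: 17.65
ee_pos: [0.5965, 0.0306, 0.1375]
tcp_rot: [180.0, 0.0, 99.5]
wrist_force: [-0.3, -0.3, -0.5]
opening: 0.0369
grasp_force: 70.1
```

```bash
cat >> h.py <<'E'
def loc(w): 
    w=np.asarray(w)[...,:2]-SO; return np.stack([w@[np.cos(SY),np.sin(SY)],w@[-np.sin(SY),np.cos(SY)]],-1)*1e3
E
python3 - <<'E'
from h import *
np.set_printoptions(precision=1,suppress=True)
st(); print("tcp local",loc(bot.get_obs()["ee_pos"]))
p=cam("side"); X=cloud(p); save(p,"s6.png",(245,130,335,230),6)
L=loc(X); z=X[...,2]*1e3
for zl in range(100,172,6):
    m=(abs(L[...,0])<32)&(abs(L[...,1])<22)&(z>zl)&(z<=zl+6)
    for s in(-1,1):
        k=m&(s*L[...,0]>8)&(abs(L[...,0])<26)
        if k.sum(): print(zl,s,k.sum(),"x %.1f..%.1f y max %.1f med %.1f"%(L[...,0][k].min(),L[...,0][k].max(),np.percentile(L[...,1][k],85),np.median(L[...,1][k])))
for t in("bow","ubolt"):
    for zz in(.106,.162):
        print(t,zz,[(round(q["p"],2),loc(atz(p,q["position"],zz))) for q in finder.pinpoint(p,t)[:2]])
E
```

```text
t 17.65 p [0.6 0.  0.1] r [180.    0.   99.5] F [-0.3 -0.3 -0.5] op 0.0369 g 70.1
tcp local [ 0.6 -1.5]
100 -1 4 x -19.1..-12.3 y max 4.7 med 4.1
100 1 2 x 14.4..17.0 y max 3.7 med 3.6
106 -1 9 x -19.3..-12.2 y max 7.5 med 6.6
106 1 5 x 14.3..19.4 y max 6.9 med 5.4
112 -1 6 x -19.5..-12.3 y max 6.1 med 4.8
112 1 7 x 14.3..18.9 y max 7.3 med 5.2
118 -1 10 x -20.4..-12.2 y max 6.6 med 4.0
118 1 7 x 13.1..18.5 y max 5.8 med 4.1
124 -1 6 x -17.6..-12.7 y max 7.5 med 6.1
124 1 6 x 13.0..20.0 y max 7.1 med 5.9
130 -1 5 x -18.0..-12.5 y max 7.9 med 7.5
130 1 8 x 12.4..20.1 y max 6.9 med 5.8
136 -1 7 x -18.2..-13.0 y max 6.8 med 5.7
136 1 11 x 12.4..19.7 y max 5.7 med 4.8
142 -1 6 x -24.2..-13.5 y max 8.6 med 5.3
142 1 6 x 14.8..25.1 y max 8.7 med 7.2
148 -1 16 x -24.4..-11.7 y max 12.1 med 9.4
148 1 11 x 13.9..25.9 y max 12.2 med 9.8
154 -1 13 x -24.9..-13.4 y max 10.4 med 8.9
154 1 16 x 11.1..25.7 y max 11.3 med 8.0
160 -1 21 x -25.9..-9.5 y max 11.0 med 6.7
160 1 13 x 9.0..25.3 y max 11.0 med 7.4
166 -1 10 x -22.6..-8.1 y max 9.4 med 4.1
166 1 17 x 8.4..25.5 y max 12.1 med 9.6
bow 0.106 [(0.57, array([-12.5, -80.5]))]
bow 0.162 [(0.57, array([-2.1,  0.7]))]
ubolt 0.106 [(0.47, array([ 4.8, 11.9]))]
ubolt 0.162 [(0.47, array([13.7, 84.9]))]
```

View pics/s6.png

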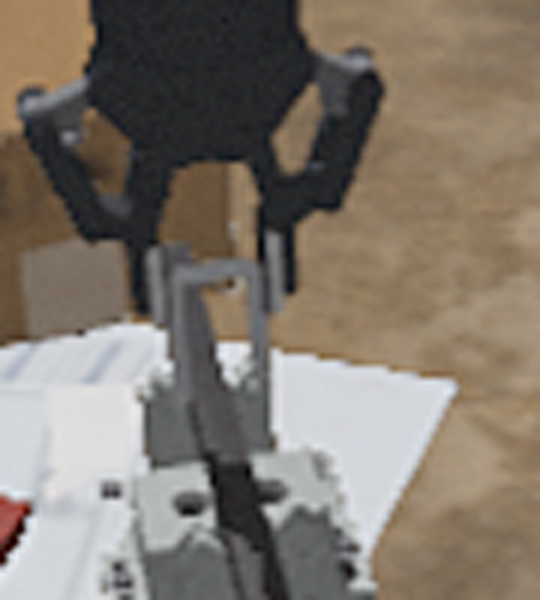

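The side crop shows the U-bolt held upright above the bridge, one leg to each side of the bar, with the holes at (190,503) and (268,490). Lowering to just above the plate to compare leg tips with holes.

Request:
{"api": "move_arm", "payload": {
  "offset": [
    [0.1, 0.03, 1.2],
    [0, 0, 1.2],
    [0, 0, 1.2],
    [0, 0, 0.9],
    [0, 0, 0]
  ],
  "twist": [
    [0, 0, 0],
    [0, 0, 0],
    [0, 0, 0],
    [0, 0, 0],
    [0, 0, 0]
  ],
  "grip": [0.3, 0.3, 0.3, 0.3, 0.3]
}}

```text
time: 18.4
ee_pos: [0.5951, 0.0329, 0.0899]
tcp_rot: [-179.8, -0.0, 99.6]
wrist_force: [-0.4, -0.2, -1.6]
opening: 0.0369
grasp_force: 70.1
```

Run:
```python
from h import *
np.set_printoptions(precision=1,suppress=True)
o=bot.get_obs(); print("tcp local",loc(o["ee_pos"]),o["ee_pos"][2],o["wrist_force"])
p=cam("side"); X=cloud(p); save(p,"s7.png",(255,175,305,225),11)
L=loc(X); z=X[...,2]*1e3
for zl in range(52,100,6):
    m=(abs(L[...,1])<22)&(z>zl)&(z<=zl+6)&(p["color"].sum(2)>-1)
    for s in(-1,1):
        k=m&(s*L[...,0]>10)&(abs(L[...,0])<24)
        if k.sum(): print(zl,s,k.sum(),"x %.1f..%.1f y max %.1f med %.1f"%(L[...,0][k].min(),L[...,0][k].max(),np.percentile(L[...,1][k],85),np.median(L[...,1][k])))
```

```text
tcp local [-0.5  1. ] 0.08992477869079163 [-0.4 -0.2 -1.6]
52 -1 19 x -23.2..-13.3 y max 17.3 med 9.5
52 1 22 x 11.1..24.0 y max 14.0 med 7.1
58 -1 6 x -19.0..-13.9 y max 8.6 med 7.7
58 1 4 x 13.2..18.0 y max 8.8 med 7.9
64 -1 5 x -19.3..-13.9 y max 9.7 med 7.9
64 1 8 x 12.7..17.6 y max 10.1 med 8.8
70 -1 4 x -19.4..-16.6 y max 9.1 med 9.0
70 1 6 x 11.8..18.8 y max 8.3 med 7.8
76 -1 8 x -19.7..-14.0 y max 10.5 med 8.6
76 1 9 x 11.2..18.8 y max 8.8 med 6.6
82 -1 6 x -20.2..-13.0 y max 9.4 med 7.9
82 1 6 x 11.4..19.1 y max 9.7 med 9.1
88 -1 9 x -20.3..-13.2 y max 8.5 med 7.5
88 1 7 x 13.3..18.5 y max 8.6 med 7.5
94 -1 5 x -22.0..-13.4 y max 11.0 med 9.2
94 1 5 x 13.3..23.5 y max 13.2 med 9.3
```

View pics/s7.png

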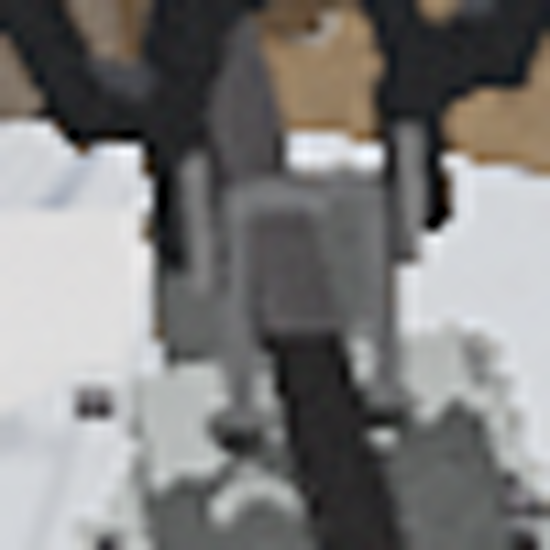

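The crop shows both leg tips just above their holes, (240,415) over the hole at (240,433) and (386,405) over (382,410). They need about 1 mm toward −y and a hair toward +x, then I feel down.

Request:
{"api": "move_arm", "payload": {
  "offset": [
    [-0.1, 0.04, 0],
    [0, 0, 0.2],
    [0, 0, 0]
  ],
  "twist": [
    [0, 0, 0],
    [0, 0, 0],
    [0, 0, 0]
  ],
  "grip": [0.3, 0.3, 0.3]
}}

```text
time: 18.75
ee_pos: [0.5968, 0.0319, 0.0903]
tcp_rot: [180.0, 0.0, 99.6]
wrist_force: [-0.3, 0.4, -1.4]
opening: 0.0368
grasp_force: 70.1
```

Request:
{"api": "move_arm", "payload": {
  "offset": [
    [0, 0, 0.1],
    [0, 0, 0.1],
    [0, 0, 0]
  ],
  "twist": [
    [0, 0, 0],
    [0, 0, 0],
    [0, 0, 0]
  ],
  "grip": [0.3, 0.3, 0.3]
}}

```text
time: 19.05
ee_pos: [0.5966, 0.032, 0.088]
tcp_rot: [-180.0, 0.0, 99.6]
wrist_force: [-0.8, -0.4, -1.2]
opening: 0.0371
grasp_force: 70.1
```

Request:
{"api": "move_arm", "payload": {
  "offset": [
    [0, 0, 0.1],
    [0, 0, 0.05],
    [0, 0, 0]
  ],
  "twist": [
    [0, 0, 0],
    [0, 0, 0],
    [0, 0, 0]
  ],
  "grip": [0.3, 0.3, 0.3]
}}

```text
time: 19.35
ee_pos: [0.5966, 0.032, 0.0864]
tcp_rot: [-180.0, -0.0, 99.6]
wrist_force: [-0.3, 0.1, -1.5]
opening: 0.0372
grasp_force: 70.1
```

Request:
{"api": "move_arm", "payload": {
  "offset": [
    [0, 0, 0.1],
    [0, 0, 0.05],
    [0, 0, 0]
  ],
  "twist": [
    [0, 0, 0],
    [0, 0, 0],
    [0, 0, 0]
  ],
  "grip": [0.3, 0.3, 0.3]
}}

```text
time: 19.65
ee_pos: [0.5966, 0.032, 0.085]
tcp_rot: [-180.0, -0.0, 99.6]
wrist_force: [0.5, -0.8, -0.6]
opening: 0.0368
grasp_force: 70.2
```

Request:
{"api": "move_arm", "payload": {
  "offset": [
    [0, 0, 0.05],
    [0, 0, 0.05],
    [0, 0, 0]
  ],
  "twist": [
    [0, 0, 0],
    [0, 0, 0],
    [0, 0, 0]
  ],
  "grip": [0.3, 0.3, 0.3]
}}

```text
time: 19.95
ee_pos: [0.5966, 0.032, 0.084]
tcp_rot: [-180.0, -0.0, 99.6]
wrist_force: [0.1, -0.4, -1.4]
opening: 0.0371
grasp_force: 70.1
```

Request:
{"api": "move_arm", "payload": {
  "offset": [
    [0, 0, 0.05],
    [0, 0, 0.05],
    [0, 0, 0]
  ],
  "twist": [
    [0, 0, 0],
    [0, 0, 0],
    [0, 0, 0]
  ],
  "grip": [0.3, 0.3, 0.3]
}}

```text
time: 20.25
ee_pos: [0.5966, 0.032, 0.083]
tcp_rot: [-180.0, -0.0, 99.6]
wrist_force: [0.2, -0.2, -0.3]
opening: 0.037
grasp_force: 70.1
```

Request:
{"api": "move_arm", "payload": {
  "offset": [
    [0, 0, 0.05],
    [0, 0, 0.05],
    [0, 0, 0]
  ],
  "twist": [
    [0, 0, 0],
    [0, 0, 0],
    [0, 0, 0]
  ],
  "grip": [0.3, 0.3, 0.3]
}}

```text
time: 20.55
ee_pos: [0.5966, 0.032, 0.082]
tcp_rot: [-180.0, -0.0, 99.6]
wrist_force: [0.8, -0.0, -1.1]
opening: 0.0369
grasp_force: 70.1
```

Request:
{"api": "move_arm", "payload": {
  "offset": [
    [0, 0, 0.05],
    [0, 0, 0.05],
    [0, 0, 0]
  ],
  "twist": [
    [0, 0, 0],
    [0, 0, 0],
    [0, 0, 0]
  ],
  "grip": [0.3, 0.3, 0.3]
}}

```text
time: 20.85
ee_pos: [0.5967, 0.0319, 0.0811]
tcp_rot: [180.0, 0.0, 99.6]
wrist_force: [-0.3, 0.8, -0.0]
opening: 0.0373
grasp_force: 70.1
```

Request:
{"api": "move_arm", "payload": {
  "offset": [
    [0, 0, 0.05],
    [0, 0, 0.05],
    [0, 0, 0]
  ],
  "twist": [
    [0, 0, 0],
    [0, 0, 0],
    [0, 0, 0]
  ],
  "grip": [0.3, 0.3, 0.3]
}}

```text
time: 21.15
ee_pos: [0.5967, 0.0319, 0.0801]
tcp_rot: [180.0, 0.0, 99.6]
wrist_force: [-0.2, -1.8, 0.3]
opening: 0.0371
grasp_force: 70.1
```

Request:
{"api": "move_arm", "payload": {
  "offset": [
    [0, 0, 0.05],
    [0, 0, 0.05],
    [0, 0, 0]
  ],
  "twist": [
    [0, 0, 0],
    [0, 0, 0],
    [0, 0, 0]
  ],
  "grip": [0.3, 0.3, 0.3]
}}

```text
time: 21.45
ee_pos: [0.5968, 0.0319, 0.0793]
tcp_rot: [180.0, 0.0, 99.6]
wrist_force: [-0.0, -2.0, 1.5]
opening: 0.0368
grasp_force: 70.3
```

Request:
{"api": "move_arm", "payload": {
  "offset": [
    [0, 0, 0.05],
    [0, 0, 0.05],
    [0, 0, 0]
  ],
  "twist": [
    [0, 0, 0],
    [0, 0, 0],
    [0, 0, 0]
  ],
  "grip": [0.3, 0.3, 0.3]
}}

```text
time: 21.75
ee_pos: [0.5967, 0.032, 0.078]
tcp_rot: [180.0, 0.0, 99.6]
wrist_force: [1.5, -1.3, 0.2]
opening: 0.0371
grasp_force: 70.3
```

Request:
{"api": "move_arm", "payload": {
  "offset": [
    [0, 0, 0.05],
    [0, 0, 0.05],
    [0, 0, 0]
  ],
  "twist": [
    [0, 0, 0],
    [0, 0, 0],
    [0, 0, 0]
  ],
  "grip": [0.3, 0.3, 0.3]
}}

```text
time: 22.05
ee_pos: [0.5966, 0.032, 0.0769]
tcp_rot: [-180.0, -0.0, 99.6]
wrist_force: [0.1, -2.0, 0.9]
opening: 0.0369
grasp_force: 70.3
```

Request:
{"api": "move_arm", "payload": {
  "offset": [
    [0, 0, 0.1],
    [0, 0, 0.1],
    [0, 0, 0]
  ],
  "twist": [
    [0, 0, 0],
    [0, 0, 0],
    [0, 0, 0]
  ],
  "grip": [0.3, 0.3, 0.3]
}}

```text
time: 22.35
ee_pos: [0.5966, 0.032, 0.0748]
tcp_rot: [-180.0, -0.0, 99.6]
wrist_force: [1.7, -1.1, -0.7]
opening: 0.037
grasp_force: 70.3
```

Request:
{"api": "move_arm", "payload": {
  "offset": [
    [0, 0, 0.1],
    [0, 0, 0.1],
    [0, 0, 0]
  ],
  "twist": [
    [0, 0, 0],
    [0, 0, 0],
    [0, 0, 0]
  ],
  "grip": [0.3, 0.3, 0.3]
}}

```text
time: 22.65
ee_pos: [0.5966, 0.032, 0.0728]
tcp_rot: [-180.0, -0.0, 99.6]
wrist_force: [1.2, -1.8, -0.2]
opening: 0.037
grasp_force: 70.3
```

Run:
```python
from h import *
st(); p=cam("side"); save(p,"s8.png",(255,165,315,225),9)
```

```text
t 22.65 p [0.5966 0.032  0.0728] r [-179.99   -0.     99.63] F [ 1.2 -1.8 -0.2] op 0.037 g 70.3
```

View pics/s8.png

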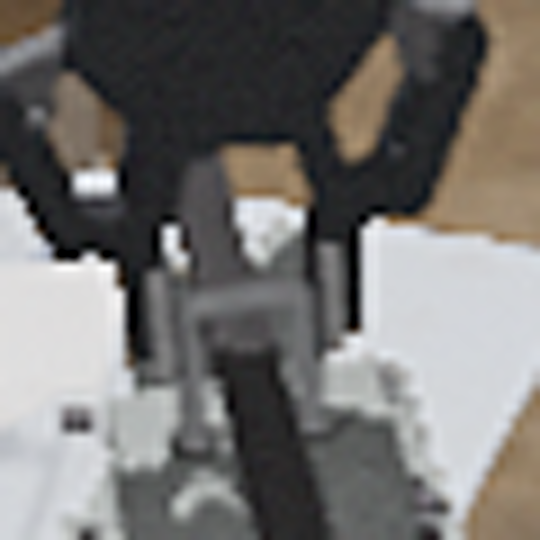

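Both legs enter their holes, at crop (195,440) and (315,415), with no notable force and the bow still above the bar. Continuing down while watching force.

Request:
{"api": "move_arm", "payload": {
  "offset": [
    [0, 0, 0.1],
    [0, 0, 0.1],
    [0, 0, 0]
  ],
  "twist": [
    [0, 0, 0],
    [0, 0, 0],
    [0, 0, 0]
  ],
  "grip": [0.3, 0.3, 0.3]
}}

```text
time: 23.0
ee_pos: [0.5966, 0.032, 0.0709]
tcp_rot: [-180.0, -0.0, 99.6]
wrist_force: [1.2, -2.3, -0.3]
opening: 0.0373
grasp_force: 70.3
```

Request:
{"api": "move_arm", "payload": {
  "offset": [
    [0, 0, 0.1],
    [0, 0, 0.1],
    [0, 0, 0]
  ],
  "twist": [
    [0, 0, 0],
    [0, 0, 0],
    [0, 0, 0]
  ],
  "grip": [0.3, 0.3, 0.3]
}}

```text
time: 23.3
ee_pos: [0.5966, 0.032, 0.0689]
tcp_rot: [-180.0, -0.0, 99.6]
wrist_force: [1.4, -1.3, -0.2]
opening: 0.0371
grasp_force: 70.3
```

Request:
{"api": "move_arm", "payload": {
  "offset": [
    [0, 0, 0.1],
    [0, 0, 0.1],
    [0, 0, 0]
  ],
  "twist": [
    [0, 0, 0],
    [0, 0, 0],
    [0, 0, 0]
  ],
  "grip": [0.3, 0.3, 0.3]
}}

```text
time: 23.6
ee_pos: [0.5966, 0.032, 0.0668]
tcp_rot: [-180.0, 0.0, 99.6]
wrist_force: [1.4, -2.0, -0.0]
opening: 0.037
grasp_force: 70.3
```

Run:
```python
from h import *
np.set_printoptions(precision=1,suppress=True)
st(); p=cam("side"); X=cloud(p); L=loc(X); z=X[...,2]*1e3
for a in(-10,-6,0,6,10):
    k=(abs(L[...,0]-a)<1.6)&(L[...,1]>-3)&(L[...,1]<12)&(z>70)&(z<125)
    i=np.argsort(-z[k]); print(a,np.c_[L[k][i],z[k][i]][:9].tolist())
for s in(-16,16):
    k=(abs(L[...,0]-s)<3)&(L[...,1]>-3)&(L[...,1]<14)&(z>40)&(z<110)
    i=np.argsort(z[k]); print(s,np.round(np.c_[L[k][i],z[k][i]][:14],0).tolist())
```

```text
t 23.6 p [0.6 0.  0.1] r [-180.     0.    99.6] F [ 1.4 -2.  -0. ] op 0.037 g 70.3
-10 [[-11.11982075760162, 5.724267883712835, 96.41009051431493], [-8.9249174366581, 4.292073426903826, 95.73521610234914], [-10.753549297038349, 7.323217944019816, 94.67215429400821], [-8.46841543022283, 6.5518414862079455, 94.50675089014705], [-10.526642604642884, 7.925897839838256, 92.15836776537789], [-8.509953060070638, 1.9225440495555106, 78.8499624201232]]
-6 [[-6.202272040351506, 6.745955973593389, 98.06112625542795], [-5.69818208699887, 9.3824134963106, 97.1349907133826], [-5.764089916114679, 7.77109264726402, 92.90824478503579], [-5.84239328365983, 4.923184227910082, 84.68428247406435], [-6.9963654046182535, -2.558862706669957, 81.83571169542081], [-5.100425903333457, 8.19388144892086, 81.23371851839423], [-7.483628173562398, 8.35616477702972, 80.91716898055435], [-6.8942334312739835, 11.591876570434398, 80.46977703495561], [-5.947776083378862, 2.991220779589379, 80.1402469665531]]
0 [[-1.166168056633826, 7.6460619498882405, 96.65180696298992], [-0.7282444672285207, 9.82453641904113, 95.374411
[... 1251 characters left out ...]
80.75430768386826], [8.830050982780559, 2.880196923054075, 76.66469212133687], [8.74474733842862, 0.5957793201972661, 71.80231024879768]]
-16 [[-15.0, 12.0, 51.0], [-17.0, 13.0, 52.0], [-18.0, 11.0, 53.0], [-19.0, 7.0, 53.0], [-13.0, 11.0, 54.0], [-14.0, 4.0, 54.0], [-14.0, 8.0, 55.0], [-15.0, 12.0, 55.0], [-16.0, 9.0, 55.0], [-19.0, 6.0, 56.0], [-16.0, 6.0, 56.0], [-14.0, 7.0, 60.0], [-16.0, 9.0, 61.0], [-14.0, 5.0, 62.0]]
16 [[16.0, 9.0, 52.0], [13.0, 6.0, 52.0], [14.0, 14.0, 52.0], [19.0, 10.0, 53.0], [14.0, 12.0, 54.0], [18.0, 4.0, 55.0], [18.0, 8.0, 55.0], [16.0, 9.0, 55.0], [15.0, 6.0, 55.0], [13.0, 6.0, 55.0], [18.0, 8.0, 61.0], [17.0, 4.0, 61.0], [15.0, 5.0, 61.0], [16.0, 9.0, 61.0]]
```

Request:
{"api": "move_arm", "payload": {
  "offset": [
    [0, 0, 0.1],
    [0, 0, 0.1],
    [0, 0, 0]
  ],
  "twist": [
    [0, 0, 0],
    [0, 0, 0],
    [0, 0, 0]
  ],
  "grip": [0.3, 0.3, 0.3]
}}

```text
time: 23.95
ee_pos: [0.5966, 0.032, 0.0649]
tcp_rot: [-180.0, 0.0, 99.6]
wrist_force: [1.4, -1.9, -1.0]
opening: 0.037
grasp_force: 70.3
```

Request:
{"api": "move_arm", "payload": {
  "offset": [
    [0, 0, 0.1],
    [0, 0, 0.1],
    [0, 0, 0]
  ],
  "twist": [
    [0, 0, 0],
    [0, 0, 0],
    [0, 0, 0]
  ],
  "grip": [0.3, 0.3, 0.3]
}}

```text
time: 24.25
ee_pos: [0.5966, 0.032, 0.0628]
tcp_rot: [-180.0, 0.0, 99.6]
wrist_force: [1.1, -1.5, -0.5]
opening: 0.0369
grasp_force: 70.3
```

Request:
{"api": "move_arm", "payload": {
  "offset": [
    [0, 0, 0.1],
    [0, 0, 0.05],
    [0, 0, 0]
  ],
  "twist": [
    [0, 0, 0],
    [0, 0, 0],
    [0, 0, 0]
  ],
  "grip": [0.3, 0.3, 0.3]
}}

```text
time: 24.55
ee_pos: [0.5966, 0.032, 0.0615]
tcp_rot: [-180.0, 0.0, 99.6]
wrist_force: [1.2, -1.7, 0.3]
opening: 0.037
grasp_force: 70.3
```

Request:
{"api": "move_arm", "payload": {
  "offset": [
    [0, 0, 0.05],
    [0, 0, 0.05]
  ],
  "twist": [
    [0, 0, 0],
    [0, 0, 0]
  ],
  "grip": [0.3, 0.3]
}}

```text
time: 24.75
ee_pos: [0.5967, 0.032, 0.0606]
tcp_rot: [180.0, 0.0, 99.6]
wrist_force: [0.5, -2.4, 1.2]
opening: 0.0374
grasp_force: 70.3
```

Request:
{"api": "move_arm", "payload": {
  "offset": [
    [0, 0, 0.05],
    [0, 0, 0.05]
  ],
  "twist": [
    [0, 0, 0],
    [0, 0, 0]
  ],
  "grip": [0.3, 0.3]
}}

```text
time: 24.95
ee_pos: [0.5966, 0.032, 0.0596]
tcp_rot: [-180.0, 0.0, 99.6]
wrist_force: [-0.3, -3.2, 2.0]
opening: 0.0367
grasp_force: 70.3
```

Request:
{"api": "move_arm", "payload": {
  "offset": [
    [0, 0, 0.05],
    [0, 0, 0.03]
  ],
  "twist": [
    [0, 0, 0],
    [0, 0, 0]
  ],
  "grip": [0.3, 0.3]
}}

```text
time: 25.15
ee_pos: [0.5967, 0.032, 0.0588]
tcp_rot: [180.0, 0.0, 99.6]
wrist_force: [-0.9, -2.5, 4.1]
opening: 0.0375
grasp_force: 70.3
```

Request:
{"api": "move_arm", "payload": {
  "offset": [
    [0, 0, 0.04],
    [0, 0, 0]
  ],
  "twist": [
    [0, 0, 0],
    [0, 0, 0]
  ],
  "grip": [0.3, 0.3]
}}

```text
time: 25.35
ee_pos: [0.5967, 0.032, 0.0587]
tcp_rot: [180.0, 0.0, 99.6]
wrist_force: [-1.2, -2.7, 4.8]
opening: 0.0369
grasp_force: 70.6
```

Request:
{"api": "move_arm", "payload": {
  "offset": [
    [0, 0, 0.04],
    [0, 0, 0]
  ],
  "twist": [
    [0, 0, 0],
    [0, 0, 0]
  ],
  "grip": [0.3, 0.3]
}}

```text
time: 25.55
ee_pos: [0.5967, 0.032, 0.0587]
tcp_rot: [180.0, 0.0, 99.6]
wrist_force: [-1.5, -2.0, 8.3]
opening: 0.037
grasp_force: 70.8
```

Request:
{"api": "move_arm", "payload": {
  "offset": [
    [0, 0, 0.04],
    [0, 0, 0]
  ],
  "twist": [
    [0, 0, 0],
    [0, 0, 0]
  ],
  "grip": [0.3, 0.3]
}}

```text
time: 25.75
ee_pos: [0.5968, 0.032, 0.0586]
tcp_rot: [179.9, 0.0, 99.6]
wrist_force: [-3.6, -3.3, 9.2]
opening: 0.0368
grasp_force: 71.0
```

Request:
{"api": "move_arm", "payload": {
  "offset": [
    [0, 0, 0.05],
    [0, 0, 0]
  ],
  "twist": [
    [0, 0, 0],
    [0, 0, 0]
  ],
  "grip": [0.3, 0.3]
}}

```text
time: 25.95
ee_pos: [0.5968, 0.032, 0.0586]
tcp_rot: [179.9, 0.0, 99.6]
wrist_force: [-3.9, -3.9, 12.2]
opening: 0.0367
grasp_force: 71.3
```

Request:
{"api": "move_arm", "payload": {
  "offset": [
    [0, 0, 0.05],
    [0, 0, 0]
  ],
  "twist": [
    [0, 0, 0],
    [0, 0, 0]
  ],
  "grip": [0.3, 0.3]
}}

```text
time: 26.15
ee_pos: [0.5969, 0.032, 0.0585]
tcp_rot: [179.9, 0.0, 99.6]
wrist_force: [-4.1, -3.2, 15.0]
opening: 0.0366
grasp_force: 71.6
```

Request:
{"api": "move_arm", "payload": {
  "offset": [
    [0, 0, 0.05],
    [0, 0, 0],
    [0, 0, 0]
  ],
  "twist": [
    [0, 0, 0],
    [0, 0, 0],
    [0, 0, 0]
  ],
  "grip": [0.3, 0.3, 0.3]
}}

```text
time: 26.45
ee_pos: [0.5969, 0.032, 0.0584]
tcp_rot: [179.9, 0.0, 99.6]
wrist_force: [-6.5, -3.7, 17.5]
opening: 0.0369
grasp_force: 71.9
```

Request:
{"api": "move_arm", "payload": {
  "offset": [
    [0, 0, 0],
    [0, 0, 0],
    [0, 0, 0],
    [0, 0, -1],
    [0, 0, -2]
  ],
  "twist": [
    [0, 0, 0],
    [0, 0, 0],
    [0, 0, 0],
    [0, 0, 0],
    [0, 0, 0]
  ],
  "grip": [0.7, 0.7, 0.7, 0.7, 0.7]
}}

```text
time: 26.95
ee_pos: [0.5956, 0.032, 0.0851]
tcp_rot: [-179.8, -0.0, 99.6]
wrist_force: [-0.9, -0.6, 0.2]
opening: 0.0595
grasp_force: 0.0
```

Request:
{"api": "move_arm", "payload": {
  "offset": [
    [0, 0, -2.5],
    [0, 0, -3],
    [-2, -3, -2],
    [-2, -4, 0],
    [-1, -4, 0]
  ],
  "twist": [
    [0, 0, 0],
    [0, 0, 0],
    [0, 0, 0],
    [0, 0, 0],
    [0, 0, 0]
  ],
  "grip": [1, 1, 1, 1, 1]
}}

```text
time: 27.45
ee_pos: [0.4959, -0.0367, 0.1621]
tcp_rot: [179.9, 0.0, 99.6]
wrist_force: [-0.1, -0.3, 0.4]
opening: 0.0852
grasp_force: 0.0
```

Request:
{"api": "move_arm", "payload": {
  "offset": [
    [0, -4, 0],
    [0, -4, 0],
    [0, -3, 0],
    [0, -2, 0],
    [0, 0, 0]
  ],
  "twist": [
    [0, 0, 0],
    [0, 0, 0],
    [0, 0, 0],
    [0, 0, 0],
    [0, 0, 0]
  ],
  "grip": [1, 1, 1, 1, 1]
}}

```text
time: 27.95
ee_pos: [0.3669, -0.0576, 0.1622]
tcp_rot: [179.9, 0.0, 99.6]
wrist_force: [1.0, -0.7, 0.4]
opening: 0.0854
grasp_force: 0.0
```

Run:
```python
from h import *
np.set_printoptions(precision=1,suppress=True)
st()
ims=[]
for n in("top","side"):
    p=cam(n); X=cloud(p); L=loc(X); z=X[...,2]*1e3
    C=p["color"].astype(int)
    k=(abs(L[...,0])<6)&(abs(L[...,1]-3)<4)&(z>76)&(z<110); print(n,"bow z",np.sort(z[k])[-8:])
    b=(abs(L[...,0])<14)&(z>74)&(z<88)&(C.sum(2)<220)&(L[...,1]<115)&(L[...,1]>-170); print("bar z",np.median(z[b]),"l range",np.percentile(L[...,1][b],[0.5,99.5]))
    s=(abs(L[...,0])<20)&(z>74)&(z<90)&(C.sum(2)>250)&(L[...,1]>98)&(L[...,1]<125); print("stop l",np.percentile(L[...,1][s],[2,50,98]) if s.any() else 0)
    bx=(285,145,365,205) if n=="top" else (250,170,330,250)
    im=p["color"][bx[1]:bx[3],bx[0]:bx[2],::-1]; ims.append(cv2.resize(im,(400,300 if n=="top" else 400),interpolation=cv2.INTER_CUBIC))
cv2.imwrite("pics/fin.png",np.hstack([cv2.copyMakeBorder(ims[0],0,100,0,0,0),ims[1]]))
```

```text
t 27.95 p [ 0.4 -0.1  0.2] r [179.9   0.   99.6] F [ 1.  -0.7  0.4] op 0.0854 g 0.0
top bow z [89.6 89.8 90.2 90.5 90.8 91.  91.3 91.4]
bar z 80.43054096283409 l range [-142.8  103.6]
stop l [102.4 107.9 111.8]
side bow z [79.2 80.5 85.4 86.  86.3 87.  88.2 89.8]
bar z 80.5401516866302 l range [-120.7  100.7]
stop l [106.1 113.5 116. ]
```

View pics/fin.png

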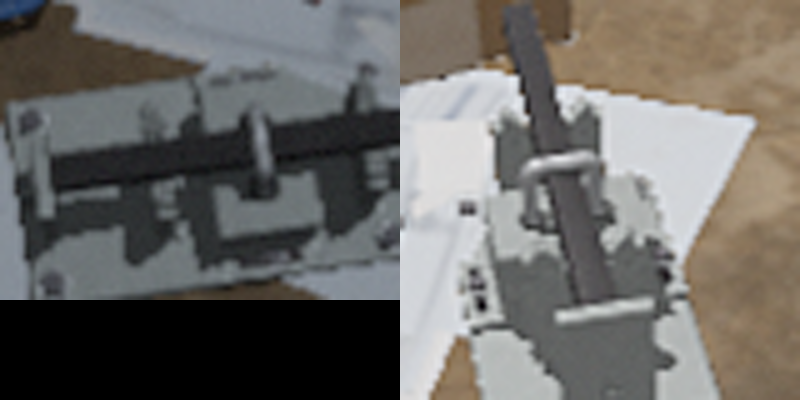

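Both views show the bow across the bar, the legs in the bridge holes, and the bar end at the stop plate. I'll average a few depth frames to confirm the bow height before handing in.

Run:
```python
from h import *
np.set_printoptions(precision=1,suppress=True)
P=[cam("top") for _ in range(8)]; q=dict(P[0]); q["depth"]=np.mean([p["depth"] for p in P],0)
X=cloud(q); L=loc(X); z=X[...,2]*1e3
k=(abs(L[...,0])<12)&(abs(L[...,1]-3)<8)&(z>84); print(np.c_[L[k],z[k]])
b=(abs(L[...,0])<6)&(abs(L[...,1]+25)<15)&(z>76); print("bar",np.median(z[b]),z[b].std())
```

```text
[[ -2.1   0.1 195.2]
 [ 11.2   5.1  87.4]
 [ 10.6   2.8  88.5]
 [ 10.4   0.4  87.9]
 [  9.    5.4  86.5]
 [  8.3   3.2  88.3]
 [  7.8   0.8  88.8]
 [  7.7  -1.6  87.7]
 [  6.7   5.7  85.8]
 [  5.8   3.5  88.6]
 [  5.4   1.2  88.6]
 [  5.6  -1.4  86. ]
 [  3.2   4.   89.6]
 [  3.    1.5  88.7]
 [  3.   -0.9  87.3]
 [  1.    4.2  88.1]
 [  0.6   1.9  88.7]
 [  0.4  -0.5  88.3]
 [ -1.3   4.6  87.8]
 [ -1.8   2.2  88.7]
 [ -1.8  -0.2  87. ]
 [ -3.5   4.8  86.7]
 [ -4.4   2.7  89.8]
 [ -4.7   0.3  89.3]
 [ -5.9   5.2  86.6]
 [ -6.6   3.   88.6]
 [ -6.7   0.5  87.4]
 [ -6.8  -2.   86.2]
 [ -8.2   5.5  85.9]
 [ -8.8   3.2  87.5]
 [ -9.4   1.   89. ]
 [ -9.4  -1.5  86.9]
 [-10.3   5.7  84.4]
 [-11.4   3.6  88.3]
 [-11.5   1.2  87.3]
 [-11.6  -1.2  86.2]]
bar 80.86861510144172 9.53589148607126
```

Bow crest is at 88.7 mm and the bar top at 80.9 mm, so it is fully seated. Handing in.

```bash
python3 -c "
from workcell import bot
print(bot.job_done())"
```

```text
the job is handed in; nothing more can be done
None
```

The job is handed in at about 28 s: the bar lies in the notches against the stop plate, and the narrow U-bolt is through both bridge holes, pressed home on the bar with about 17.5 N, though its legs met only a few newtons going in, less than the 5–15 N bush grip expected.

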